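Hold a spread snap ring over the axle groove

ROBOT

A 6-joint arm with a two-finger parallel gripper is mounted at the origin on the work surface. World frame = base frame: x ahead of the robot, y to its left, z up, the work surface at z = 0. Lengths are in m, angles in rad, forces in N, time in s.
With the tool pointing down it reaches from about 0.3 to 0.875 m from the base axis. Payload 6.4 kg.
Tool frame: the origin (TCP) lies between the finger pads; the fingertips stand 19 mm ahead of it and the grasp point (between the pads) is the TCP; z points along the fingers, y is the direction in which the jaws open and shut (so a half turn about z gives the same grasp; the last joint's range is limited). The gripper opens to 85 mm and grips with 20 to 120 N. Pads are 22 mm wide; open, the fingers measure 114 mm over their backs; the gripper's body (76 mm by 85 mm) begins 54 mm behind the grasp point. The pads swing forward as they close: fully open they stand 13 mm farther back than shut.
Start: joints at [-1.543, 0.181, 1.607, -0, 1.354, -0.206], TCP at [0.133, -0.559, 0.218] pointing down, gripper open.
Joint ranges: [-2.99, 2.99], [-0.89, 2.07], [0.3, 2.58], [-1.14, 4.28], [0, 2.63], [-3.12, 3.12]. Speed limits (rad/s): [2.57, 2.57, 3.01, 3.14, 3.14, 3.14].

INTERFACE

Orientations are given as a unit quaternion [w, x, y, z].
In Python, from bench import * gives the robot as it stands.
- The arm moves only by the tool apply_moves, never from a script. Its argument "moves" is a list that holds one entry, the list of rows, each a list of 7 numbers: the shift along the tool's x, y, z in cm, then the turn, a rotation vector about the tool's x, y, z in rad, then the opening, from 0 (shut) to 1 (fully open). A call has 1 to 8 rows; each row is the pose to reach, as a shift and turn from the pose commanded when the call began, along the tool's axes at that moment; what a row does not reach only later rows make up. A row lasts 1/10 s, in which the tool goes at most 50 mm and 8.59 degrees, less where a joint would pass 70% of its speed; a pose out of reach is approached as far as the arm can. A call with a gripper value outside its range is refused whole. The fingers move at their own pace and stop on an object; the grip force is fixed at half the most. Time passes only in rows, so rows that repeat a pose let the fingers close. It gives the time, the measured TCP pose, the force and the opening at its end, in the units of the state.
- get_obs(): the state, without advancing time (a new reading comes with each control period).
- camera(name): name is "side" or "top" or "wrist"; returns the picture (480x640x3 uint8, red, green, blue); there is no depth.
- get_calibration(name): a dict with "vertical_fov" (degrees; the focal length in pixels is half the picture's height over the tangent of half this angle, whatever the lens; pixels are square), "cx", "cy" (the principal point, pixels), "R" (3x3) and "t" (3): a world point X has camera coordinates R X + t. Camera axes: x right, y down, z forward; pixel columns grow to the right and rows downward; lengths in m; the calibration is good to about 2 mm. A picture is of the moment at which its call begins: read the wrist's pose just before it. get_calibration takes no time and is no camera call; for the wrist camera it gives the pose at the moment of the call.
- hand_in(): hands the job in, once; it reports no verdict.
The state is a dict: "time_s": time; "q": joint angles; "dq": joint speeds; "joint_efforts": joint torques, N m; "eef_pos": TCP position; "eef_rot": TCP orientation; "wrist_force": force on the tool from outside, world axes, zero at the start; "torque": the same for the moment, N m; "opening": opening from 0.0 (shut) to 1.0 (fully open).
Only numpy, scipy, OpenCV 4.12 (cv2) and the standard library are available. Lean on these libraries where they do the work, as an engineer would, in place of code of your own. Each camera call takes 0.05 s, during which the arm holds its last target. There are 200 camera calls.

TASK

Take the snap ring pliers out of the wooden tool rack, put their jaws into the gap of the middle-sized snap ring on the grey tray, and squeeze the handles to spread that ring and lift it. Slide the spread ring down over the upright axle stub until it surrounds the groove, and finish there while still holding: the pliers in the gripper, the ring spread wide, level, centred on the stub and at the height of the groove, carried by the pliers only and not yet let into the groove. Leave the other rings, tools and loose things where they are.

Things in the scene. Friction and masses are not known exactly. Their poses are not given: they have to be found in the camera images.
- pliers: Snap ring pliers, 0.22 kg, standing jaws down in a rack slot. Origin: centre of the jaw tips' underside; z up, y the line along which handles and jaws move (half a turn about z gives the same tool). Jaws z 0-46 mm, 18 mm deep in x; guide block z 60-80 mm (40 in x, 62 in y) rests on the rack; two handles z 89-151 mm, 16 mm in x, 10 mm thick in y, 66 mm over their outer faces at rest.
- pliers_grip (a point): Point between the handles where they are gripped, 125 mm above the pliers' origin. A spring pushes each handle out with 4 N at rest, 8.8 N at the stop; a spread ring adds about 9 N, so a grip over 18 N reaches the stop (30 mm over the handles). Closing only to about 63 mm carries the pliers with the jaws still nearly closed.
- pliers_jaws (a point): Point between the jaws at mid height of their notches, 8.5 mm above the pliers' origin. Each jaw has an outward notch for a ring's lug: toe below (z 0-4 mm), channel (z 4-13 mm), shoulder above (z 13-18 mm). At rest channel faces are at y = +-4 mm, toes reach +-6, shoulders +-14; all move outwards with the jaws.
- pliers_left (a joint): Travel of one jaw with its handle (the other moves equally): 0 at rest, 0.018 m fully squeezed. The halves cross: squeezing the handles together drives the jaws APART by the same amount, parallel.
- rack: Fixed wooden tool rack, 90 x 260 x 85 mm high, origin under its centre, y along its length. Three through slots (22 mm in x, 66 mm in y) at y = -90, 0 and +90 mm; the pliers are in any of them, their y along the rack's y, their origin 25 mm above the table. The other tools in it reach 160 mm above the table.
- clip: The middle-sized steel snap ring: inner radius 19 mm at rest, outer 26, 7 mm thick, 55 g, loose on a tray pedestal. Origin: centre of the ring at rest, underside; z up; gap on the -x side, where two lugs (6 mm thick in y) run out to x = -39 mm. They overhang the pedestal: the space below them is free, 14 mm down to the tray's plate. Pressing down on the lugs tips the ring.
- clip_gap (a point): Point midway between the lugs, mid thickness, 31 mm to -x of the ring's origin: the pliers' jaw point goes here, jaws along the ring's y, before squeezing. At rest the lugs' inner faces are at y = +-13 mm (x = -24 mm) to +-10 mm (free end); spread 0.21 rad a side they are parallel at +-22.5 mm.
- clip_eye (a point): Centre of the ring's opening when spread, mid thickness: 3 mm to -x of the ring's origin, 3.5 mm above it. This is what must be centred on the stub.
- clip_left (a joint): Angle by which one half of the ring is spread about its pin at x = +22.5 mm: 0 at rest, about 0.2 rad with the pliers fully squeezed, when it passes over the stub with 2 mm all round (below about 0.12 it does not).
- clip_right (a joint): The same for the other half.
- tray: Fixed grey tray, 110 x 225 mm, origin under its centre, y along its length. Three pedestals at y = -75, 0 and +75 mm, tops 20 mm above the table, each with a ring lying on it around a low 16 mm post (7 mm high), gap to the tray's -x side.
- ring_small: Bystander: the smallest snap ring (13.5 mm inner radius), on the tray.
- ring_large: Bystander: the largest snap ring (23.5 mm inner radius), on the tray.
- driver: Bystander: fat-handled hand driver standing in the rack, origin at the tip of its shank.
- punch: Bystander: steel drift punch standing in the rack, origin at its tip.
- oil: Bystander: white bottle, 130 mm tall, origin under it.
- bearing: Bystander: bearing ring, 60 mm across, origin under it.
- grease: Bystander: metal can, 70 mm across, origin under it.
- hammer: Bystander: hammer lying on the bench.
- stub_groove (a point): Centre of the groove of the upright steel axle stub, on its axis, 80 mm above the table; groove 13 mm high, 32 mm in diameter. The stub is 39 mm in diameter.
- stub: The fixed axle stub with its base, origin under the base on the stub's axis: blue base 110 x 100 mm, 22 mm high, dark hub 80 mm across, then 68 mm across up to 48 mm above the table, then the stub.
- stub_end (a point): Centre of the stub's top face, 104 mm above the table (24 mm above the groove centre).
There are look-alikes about, which are no part of the job. Leave any blue, red or turquoise look-alike of the clip alone.

How it is judged:
By the outcome, as a careful person would: the job done as asked, in the order asked, and still so for the second after the job is handed in, while the arm keeps its last pose, push and grip.
It also fails if it takes over 58 s, if anything falls off the work surface, if the arm or the gripper's body presses on something with over 40 N, if the wrist force passes 120 N, or if a joint passes its speed limit or range.

## Working session

There is one attempt and no reset: what is moved stays moved. The work goes in short steps, Python scripts to look and compute and a tool call to move; the robot and the scene stay as the last step left them, time stands still between calls to the robot, and variables do not carry over. Pictures are saved under pics/ and viewed, about 8 in all and at most 12, crops included, and the job is handed in when it is done.

Besides the shell and the picture viewer there is one more tool, called after "Emit:" by a JSON object that holds its "api" and its "payload", one argument or row to a line. apply_moves: Moves the arm, as the interface text tells. Its arguments: {"type":"object","properties":{"moves":{"type":"array","items":{"type":"array","items":{"type":"array","items":{"type":"number"}}}}},"required":["moves"]}

```bash
ls; mkdir -p pics; cat > h.py <<'E'
from bench import *
import numpy as np, cv2
def save(n,img): cv2.imwrite('pics/'+n+'.png',cv2.cvtColor(img,cv2.COLOR_RGB2BGR))
def ray(c,u,v):
    f=240/np.tan(np.radians(c['vertical_fov'])/2)
    R=np.array(c['R']);t=np.array(c['t'])
    d=R.T@np.array([(u-c['cx'])/f,(v-c['cy'])/f,1]);o=-R.T@t
    return o,d
def onz(c,u,v,z):
    o,d=ray(c,u,v);return o+d*(z-o[2])/d[2]
def proj(c,X):
    f=240/np.tan(np.radians(c['vertical_fov'])/2)
    p=np.array(c['R'])@np.array(X)+np.array(c['t']);return np.array([c['cx']+f*p[0]/p[2],c['cy']+f*p[1]/p[2]])
E
python3 - <<'E'
from h import *
for n in ['top','side']:
    i=camera(n);save(n+'0',i);c=get_calibration(n);print(n,c)
print(get_obs())
E
```

```text
pics
top {'vertical_fov': 55.32458268000396, 'cx': 315.7981203900657, 'cy': 240.41897822825356, 'R': array([[-0.00290648, -0.99999157, -0.00289937],
       [-0.99691302,  0.00312499, -0.07845167],
       [ 0.07846007,  0.00266241, -0.9969137 ]]), 't': array([-0.07127549,  0.58474389,  1.22073805])}
side {'vertical_fov': 48.981876091781224, 'cx': 314.55474484597835, 'cy': 240.1674134092351, 'R': array([[-0.97369344, -0.22776636, -0.00660094],
       [-0.12221293,  0.54646745, -0.82851513],
       [ 0.19231507, -0.80591303, -0.55992777]]), 't': array([0.54774096, 0.22171723, 1.15297127])}
{'time_s': 0.1, 'q': array([-1.54330920e+00,  1.81487178e-01,  1.60786953e+00,  1.63567641e-05,
        1.35378480e+00, -2.06290865e-01]), 'dq': array([-6.82361928e-04, -3.01613084e-03, -1.80637755e-03, -3.06780200e-05,
       -4.23095114e-04,  4.96478104e-04]), 'joint_efforts': array([ 3.72230334e-04, -4.45879519e+01, -3.52235162e+01, -2.47075832e-04,
        4.17892355e-03,  2.39457870e-05]), 'eef_pos': array([ 0.13321485, -0.55884918,  0.21728136]), 'eef_rot': array([-7.70622263e-04,  9.93176164e-01,  1.16621213e-01,  7.70964234e-05]), 'wrist_force': array([-0.64976484,  0.15218136,  0.28901174]), 'torque': array([-0.01115818, -0.03621444,  0.05519627]), 'opening': 0.9988361908723299}
```

View pics/top0.png

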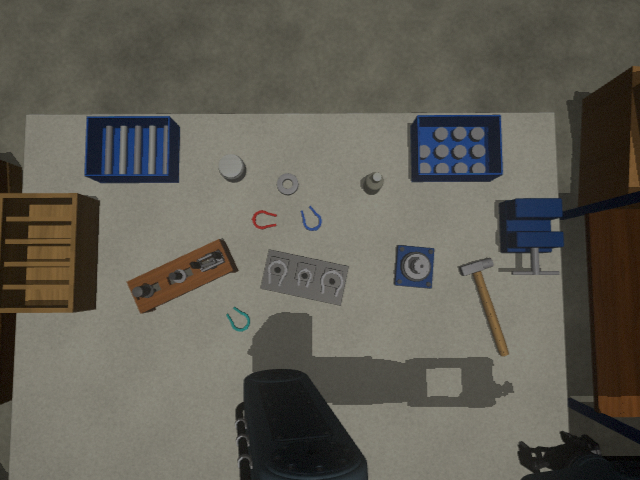

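View pics/side0.png

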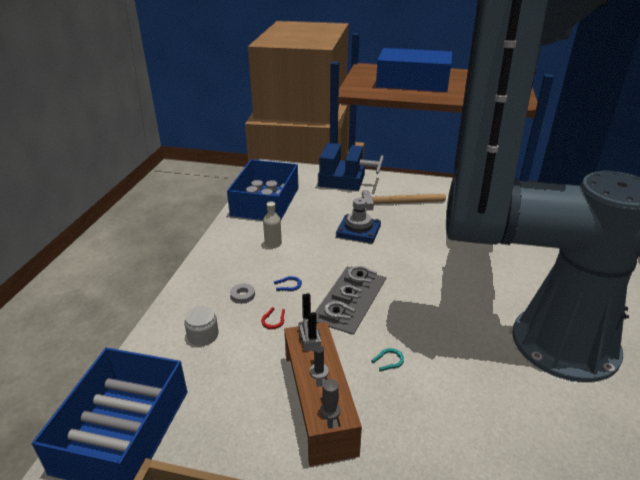

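The top view shows the rack at (180,275), with the pliers probably in its right slot at (210,262). The tray rings are at (277,270), (305,275) and (332,283), and the stub is at (417,266). The look-alikes are red (264,219), blue (312,218) and turquoise (238,319). I'll take one close crop and measure the shapes.

```bash
python3 - <<'E'
from h import *
i=cv2.cvtColor(cv2.imread('pics/top0.png'),cv2.COLOR_BGR2RGB)
c=get_calibration('top')
a=cv2.resize(i[235:315,120:245],(800,512),interpolation=cv2.INTER_CUBIC)
b=cv2.resize(i[240:310,255:440],(800,303),interpolation=cv2.INTER_CUBIC)[:, :]
im=np.vstack([cv2.resize(a,(450,288)),]); im=np.hstack([im,np.zeros((288,350,3),np.uint8)])
save('crop0',np.vstack([im,b]))
hsv=cv2.cvtColor(i,cv2.COLOR_RGB2HSV)
def rect(m,x0,x1,y0,y1,z,name):
    mm=np.zeros_like(m);mm[y0:y1,x0:x1]=m[y0:y1,x0:x1]
    k=cv2.morphologyEx(mm,cv2.MORPH_CLOSE,np.ones((9,9)))
    cs,_=cv2.findContours(k,cv2.RETR_EXTERNAL,cv2.CHAIN_APPROX_NONE);q=max(cs,key=cv2.contourArea)[:,0]
    P=np.array([onz(c,u,v,z)[:2] for u,v in q]).astype(np.float32)*1000
    r=cv2.minAreaRect(P);print(name,r,cv2.boxPoints(r).tolist()); 
rect(cv2.inRange(hsv,(4,110,40),(16,255,255)),120,245,230,320,.085,'rack')
rect(cv2.inRange(i.astype(np.uint8),(60,60,60),(135,135,135)),255,355,244,310,.006,'tray')
rect(cv2.inRange(hsv,(100,100,30),(130,255,255)),385,445,235,300,.022,'base')
for x,y in [(130,280),(180,250),(232,270),(300,255),(265,285),(340,300)]: print(x,y,i[y,x],hsv[y,x])
E
```

```text
rack ((490.1335754394531, 275.585693359375), (90.27070617675781, 261.06781005859375), 25.091161727905273) [[393.9032897949219, 374.6615905761719], [504.6116027832031, 138.22962951660156], [586.3638916015625, 176.50979614257812], [475.6555480957031, 412.9417724609375]]
tray ((487.384765625, -41.54457092285156), (272.3905029296875, 177.36839294433594), 89.82219696044922) [[398.2783508300781, -177.46395874023438], [575.6458740234375, -178.01437377929688], [576.4912109375, 94.37481689453125], [399.1236572265625, 94.92523193359375]]
base ((513.9549560546875, -339.1841735839844), (97.47815704345703, 106.97289276123047), 84.88025665283203) [[456.33251953125, -382.9557800292969], [562.878662109375, -392.5018005371094], [571.577392578125, -295.4125671386719], [465.03125, -285.8665466308594]]
130 280 [109  78  51] [ 14 136 109]
180 250 [140 138 124] [ 26  29 140]
232 270 [81 55 34] [ 13 148  81]
300 255 [126 123 111] [ 24  30 126]
265 285 [98 95 91] [17 18 98]
340 300 [105 102  98] [ 17  17 105]
```

View pics/crop0.png

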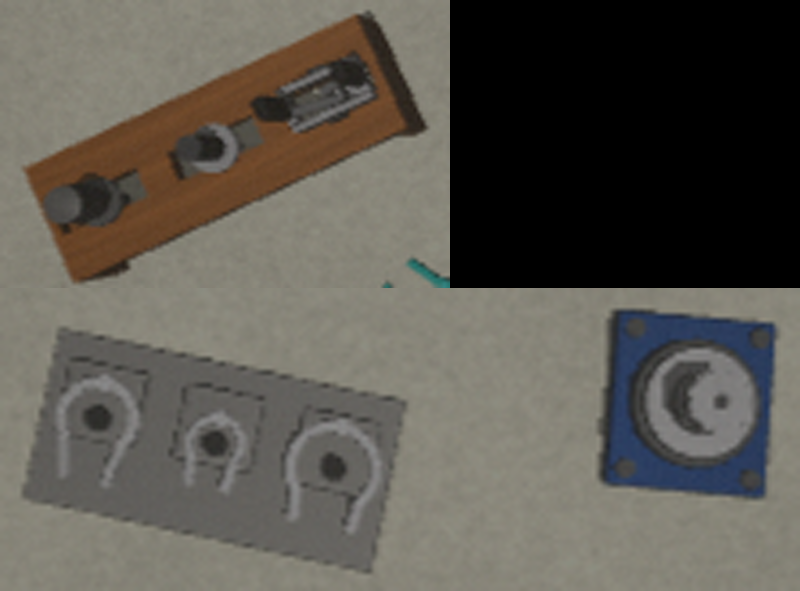

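The rack measures 90×261 mm, which matches its description. The pliers are in its right-hand (lower y) slot. The left ring at (277,268) is the middle size: 85 px wide in the crop, against 62 and 98. Next I need the wrist camera geometry, a better tray mask and a path.

```bash
cat >> h.py <<'E'
from scipy.spatial.transform import Rotation as Ro
def Rt(o): q=o['eef_rot'];return Ro.from_quat([q[1],q[2],q[3],q[0]])
def row(p,yaw=None,xd=None):
    """row (cm, rotvec) to put TCP at p pointing down, tool x at heading yaw(rad) or nearest half turn"""
    o=get_obs();R=Rt(o)
    s=R.inv().apply(np.array(p)-o['eef_pos'])*100
    if yaw is None: return np.round(s,2)
    best=None
    for k in (0,np.pi):
        T=Ro.from_euler('z',yaw+k)*Ro.from_euler('x',np.pi)
        v=(R.inv()*T).as_rotvec()
        if best is None or np.linalg.norm(v)<np.linalg.norm(best): best=v
    return np.round(s,2),np.round(best,4)
def yaw():
    x=Rt(get_obs()).as_matrix()[:,0];return np.arctan2(x[1],x[0])
E
python3 - <<'E'
from h import *
i=cv2.cvtColor(cv2.imread('pics/top0.png'),cv2.COLOR_BGR2RGB);c=get_calibration('top')
m=np.zeros((480,640),np.uint8);g=i.max(2);m[244:312,255:355]=((g<114)*255)[244:312,255:355]
m=cv2.morphologyEx(cv2.morphologyEx(m,cv2.MORPH_CLOSE,np.ones((7,7))),cv2.MORPH_OPEN,np.ones((5,5)))
q=max(cv2.findContours(m,0,1)[0],key=cv2.contourArea)[:,0]
P=np.array([onz(c,u,v,.006)[:2] for u,v in q]).astype(np.float32)*1000
r=cv2.minAreaRect(P);print(r,cv2.boxPoints(r).tolist())
for u,v in [(277.4,268.2)]: print(onz(c,u,v,.027))
w=get_calibration('wrist');o=get_obs();R=Rt(o)
cp=-w['R'].T@w['t'];print('cam in tool',R.inv().apply(cp-o['eef_pos']),R.inv().apply(w['R'][2]),R.inv().apply(w['R'][0]),w['vertical_fov'])
E
```

```text
((485.85015869140625, -40.44645690917969), (226.53506469726562, 111.74363708496094), 77.76923370361328) [[407.2508239746094, -139.30665588378906], [516.4581298828125, -162.9794921875], [564.449462890625, 58.41374206542969], [455.2421875, 82.08657836914062]]
[0.50942858 0.03064272 0.027     ]
cam in tool [ 0.07213935 -0.00129965 -0.15531201] [-2.81631866e-01 -1.46998505e-04  9.59522522e-01] [6.07945914e-05 9.99999984e-01 1.71043611e-04] 70.50398317017725
```

```bash
python3 - <<'E'
from h import *
print(row([.44,-.33,.27]),row([.44,0.0,.27]),row([.44,.02,.26],-.2135))
E
```

```text
[ 35.15 -15.16  -5.24] [ 42.79 -47.27  -5.19] (array([ 43.25, -49.21,  -4.18]), array([-0.0016,  0.    ,  0.4473]))
```

Emit:
{"api": "apply_moves", "payload": {
  "moves": [
    [[4.5, -2, -5.2, 0, 0, 0, 1], [9, -4, -5.2, 0, 0, 0, 1], [13.5, -6, -5.2, 0, 0, 0, 1], [18, -8, -5.2, 0, 0, 0, 1], [22.5, -10, -5.2, 0, 0, 0, 1], [27, -12, -5.2, 0, 0, 0, 1], [31.5, -14, -5.2, 0, 0, 0, 1], [35.2, -15.2, -5.2, 0, 0, 0, 1]]
  ]
}}

```text
time_s: 0.9
eef_pos: [0.441, -0.3284, 0.2699]
eef_rot: [-0.0, 0.993, 0.117, -0.0]
wrist_force: [0.4, -1.1, 0.7]
opening: 0.999
```

```bash
python3 - <<'E'
from h import *
o=get_obs();print(o['eef_pos'],np.abs(o['dq']).max())
w=get_calibration('wrist');i=camera('wrist');save('w1',i);np.save('w1.npy',w,allow_pickle=True)
print(row([.44,0.02,.25],-.2135))
E
```

```text
[ 0.44096473 -0.32843995  0.26987192] 0.9357043803444631
(array([  7.49, -33.55,   2.1 ]), array([-0.0031, -0.0039,  0.4522]))
```

View pics/w1.png

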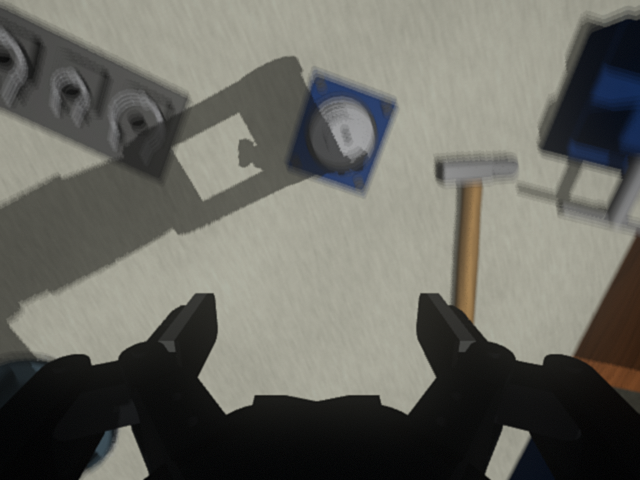

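The picture is motion-blurred: the stub is at about (342,135) and the tray at the upper left. I'll settle over the tray and look again.

Emit:
{"api": "apply_moves", "payload": {
  "moves": [
    [[1, -4.8, 2, 0, 0, 0.06, 1], [2, -9.6, 2, 0, 0, 0.12, 1], [3, -14.4, 2, 0, 0, 0.2, 1], [4, -19.2, 2, 0, 0, 0.28, 1], [5, -24, 2, 0, 0, 0.36, 1], [6, -28.8, 2, 0, 0, 0.45, 1], [7, -33.5, 2, 0, 0, 0.45, 1], [7, -33.5, 2, 0, 0, 0.45, 1]]
  ]
}}

```text
time_s: 1.75
eef_pos: [0.4293, 0.017, 0.2499]
eef_rot: [-0.001, 0.995, -0.104, -0.0]
wrist_force: [0.4, -0.2, -0.1]
opening: 0.996
```

Emit:
{"api": "apply_moves", "payload": {
  "moves": [
    [[0, 0, 0, 0, 0, 0, 1], [0, 0, 0, 0, 0, 0, 1]]
  ]
}}

```text
time_s: 1.95
eef_pos: [0.4304, 0.0109, 0.2499]
eef_rot: [0.0, 0.994, -0.108, -0.0]
wrist_force: [0.6, 0.3, -0.3]
opening: 0.998
```

```bash
python3 - <<'E'
from h import *
o=get_obs();print(o['eef_pos'],yaw(),np.abs(o['dq']).max())
w=get_calibration('wrist');i=camera('wrist');save('w2',i);np.save('w2.npy',w,allow_pickle=True)
for X in [(.5018,.0329,.027),(.4715,.0395,.0235),(.509,.0306,.027),(.528,.194,.176),(.514,-.339,.104)]: print(X,proj(w,X))
E
```

```text
[0.43037833 0.01091349 0.24993718] -0.2167164160369168 0.024241113283255594
(0.5018, 0.0329, 0.027) [283.46807586 143.00756457]
(0.4715, 0.0395, 0.0235) [284.59005982 171.92889712]
(0.509, 0.0306, 0.027) [283.92852395 135.69900626]
(0.528, 0.194, 0.176) [ 16.09620689 161.24843137]
(0.514, -0.339, 0.104) [732.89350228  22.74926955]
```

View pics/w2.png

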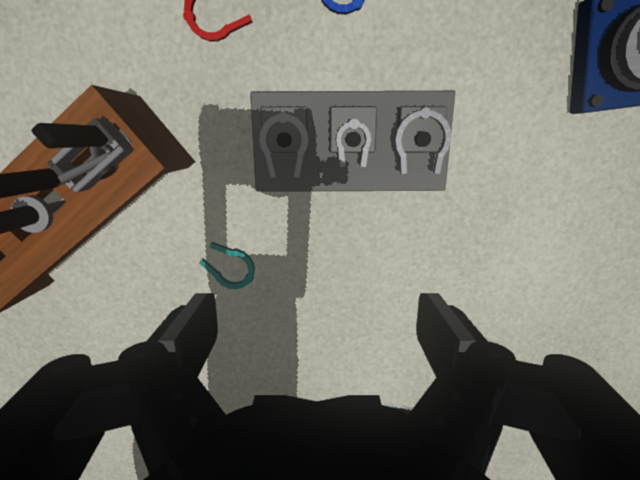

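The middle ring is at (284,140) with its lugs running down to about y=177. It lies in the arm's shadow but can be seen. The pliers' block is at (95,160).

```bash
python3 - <<'E'
from h import *
i=cv2.cvtColor(cv2.imread('pics/w2.png'),cv2.COLOR_BGR2RGB);w=np.load('w2.npy',allow_pickle=True).item()
for u,v in [(284,139),(353,138),(423,138)]: print('post',onz(w,u,v,.027)*1000)
c=i[95:195,240:330].astype(float);c=np.clip((c-20)*2.4,0,255).astype(np.uint8)
save('crop1',cv2.resize(c,(540,600),interpolation=cv2.INTER_CUBIC))
E
```

```text
post [505.69410967  31.34331474  27.        ]
post [490.82068248 -41.00107161  27.        ]
post [ 474.71566647 -114.15675589   27.        ]
```

View pics/crop1.png

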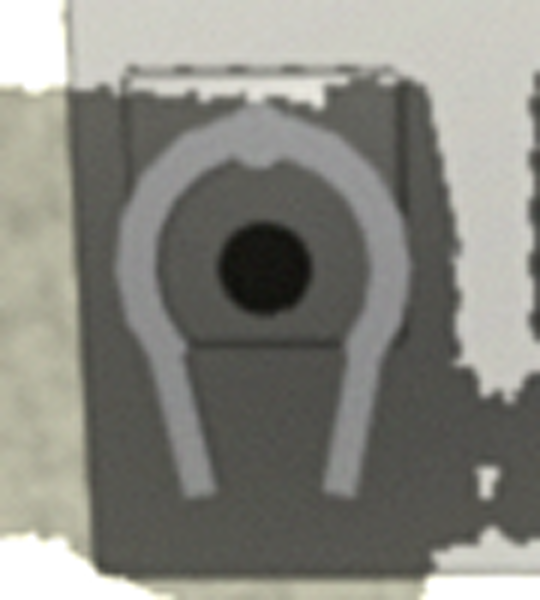

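```bash
python3 - <<'E'
from h import *
w=np.load('w2.npy',allow_pickle=True).item()
f=lambda x,y,z=.027: (onz(w,240+(x+.5)/6-.5,95+(y+.5)/6-.5,z)*1000)[:2]
L,R,cl,cr=f(199.5,495),f(340,495),f(117,265),f(410,265)
C=(cl+cr)/2;M=(L+R)/2;ax=(C-M);print('lug mid',M,'centre',C,'width',np.linalg.norm(cl-cr),'lugend',np.linalg.norm(L-R),'axis len',np.linalg.norm(ax),'yaw',np.arctan2(ax[1],ax[0]),'top',f(262,108),'post',f(264,267))
yv=L-R;print('yaw from lugs',np.arctan2(-yv[0],yv[1]))
# stub from top pic
i=cv2.imread('pics/top0.png');t=get_calibration('top')
# stub from w2 + pliers block
print(row([.528,.194,.30],.438))
cr=cv2.resize(i[240:300,385:445],(600,600),interpolation=cv2.INTER_CUBIC)
b=cv2.resize(cv2.imread('pics/w2.png')[75:235,0:200],(750,600),interpolation=cv2.INTER_CUBIC)
cv2.imwrite('pics/crop2.png',cv2.resize(np.hstack([cr,b]),(800,356)))
E
```

```text
lug mid [466.32268058  40.51579914] centre [506.05871701  31.8030223 ] width 52.2723894110522 lugend 25.856397113643233 axis len 40.68003282857235 yaw -0.21585044478507986 top [531.71224754  25.68455316] post [505.70676066  31.79971309]
yaw from lugs -0.21674645141321405
(array([  5.56, -20.02,  -5.02]), array([ 3.000e-04,  5.000e-04, -6.559e-01]))
```

The ring checks out: width 52.3 mm (52 expected) and lug ends 25.9 mm (26 expected). Its centre is about (505.5, 31.8), yaw −0.216, and the gap is about (475, 38.5). Now I'll go above the pliers.

Emit:
{"api": "apply_moves", "payload": {
  "moves": [
    [[1, -4, -4, 0, 0, -0.1, 1], [2, -8, -5, 0, 0, -0.22, 1], [3, -12, -5, 0, 0, -0.34, 1], [4, -16, -5, 0, 0, -0.46, 1], [5.5, -20, -5, 0, 0, -0.58, 1], [5.5, -20, -5, 0, 0, -0.656, 1], [5.5, -20, -5, 0, 0, -0.656, 1], [5.5, -20, -5, 0, 0, -0.656, 1]]
  ]
}}

```text
time_s: 2.8
eef_pos: [0.5273, 0.1937, 0.2997]
eef_rot: [0.0, 0.976, 0.216, -0.0]
wrist_force: [-0.7, -0.7, -0.6]
opening: 1.0
```

```bash
python3 - <<'E'
from h import *
o=get_obs();print(o['eef_pos'],yaw(),np.abs(o['dq']).max())
w=get_calibration('wrist');i=camera('wrist');save('w3',i);np.save('w3.npy',w,allow_pickle=True)
d=np.array([-.424,.906,0])*.028
for X in [np.array([.528,.194,.176])+d,np.array([.528,.194,.176])-d,[.528,.194,.105]]: print(X,proj(w,X))
E
```

```text
[0.52729292 0.19370939 0.29966891] 0.4353469368437904 0.017713540150005178
[0.516128 0.219368 0.176   ] [284.93393703 224.78112708]
[0.539872 0.168632 0.176   ] [351.01860688 224.63636448]
[0.528, 0.194, 0.105] [317.711719   207.81758461]
```

View pics/w3.png

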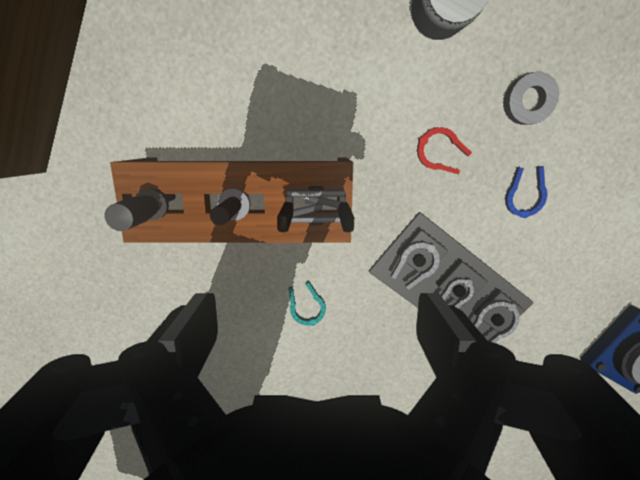

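The handle tops are at about (284,223) and (347,224), within 3 px of where I predicted them. I'll refine that with a dark mask.

```bash
python3 - <<'E'
from h import *
i=cv2.cvtColor(cv2.imread('pics/w3.png'),cv2.COLOR_BGR2RGB);w=np.load('w3.npy',allow_pickle=True).item()
g=i.max(2)
for v in range(196,236,2): print(v,[u for u in range(272,360) if g[v,u]<38][:1],[u for u in range(272,318) if g[v,u]<38][-1:],[u for u in range(322,360) if g[v,u]<38][:1],[u for u in range(322,360) if g[v,u]<38][-1:])
for a in [(284,223),(347,224)]: print(onz(w,*a,.176)*1000)
print(proj(w,[.528,.194,.176]))
E
```

```text
196 [] [] [] []
198 [] [] [] []
200 [] [] [] []
202 [286] [286] [] []
204 [284] [291] [340] [346]
206 [283] [292] [340] [347]
208 [282] [292] [340] [348]
210 [281] [292] [340] [349]
212 [280] [292] [340] [350]
214 [279] [291] [340] [351]
216 [278] [291] [340] [352]
218 [278] [290] [341] [352]
220 [278] [289] [342] [352]
222 [278] [289] [342] [342]
224 [278] [288] [343] [343]
226 [278] [288] [352] [352]
228 [278] [287] [344] [352]
230 [280] [285] [] []
232 [] [] [] []
234 [] [] [] []
[517.22252516 220.7039071  176.        ]
[538.93368158 171.9676139  176.        ]
[317.9735681 224.7087517]
```

```bash
python3 - <<'E'
from h import *
print(row([.5288,.1960,.150],.438))
E
```

```text
(array([ 0.25, -0.14, 15.  ]), array([ 0.0001,  0.0004, -0.0025]))
```

Emit:
{"api": "apply_moves", "payload": {
  "moves": [
    [[0.2, -0.15, 4, 0, 0, -0.003, 1], [0.2, -0.15, 8, 0, 0, -0.003, 1], [0.2, -0.15, 10.5, 0, 0, -0.003, 1], [0.2, -0.15, 12.5, 0, 0, -0.003, 1], [0.2, -0.15, 14, 0, 0, -0.003, 1], [0.2, -0.15, 15, 0, 0, -0.003, 1], [0.2, -0.15, 15, 0, 0, -0.003, 1], [0.2, -0.15, 15, 0, 0, -0.003, 1]]
  ]
}}

```text
time_s: 3.65
eef_pos: [0.5288, 0.1974, 0.151]
eef_rot: [0.0, 0.976, 0.219, 0.001]
wrist_force: [-0.8, -0.1, -0.1]
opening: 0.998
```

Emit:
{"api": "apply_moves", "payload": {
  "moves": [
    [[0, 0, 0, 0, 0, 0, 0.9], [0, 0, 0, 0, 0, 0, 0.85], [0, 0, 0, 0, 0, 0, 0.8], [0, 0, 0, 0, 0, 0, 0.78], [0, 0, 0, 0, 0, 0, 0.76], [0, 0, 0, 0, 0, 0, 0.735], [0, 0, 0, 0, 0, 0, 0.735], [0, 0, 0, 0, 0, 0, 0.735]]
  ]
}}

```text
time_s: 4.45
eef_pos: [0.529, 0.1972, 0.151]
eef_rot: [0.0, 0.976, 0.22, 0.001]
wrist_force: [0.5, -3.0, 6.3]
opening: 0.737
```

```bash
python3 - <<'E'
from h import *
o=get_obs();print(o['eef_pos'],yaw(),o['opening'],o['wrist_force'],o['torque'])
i=camera('wrist');save('w4',i[60:480])
E
```

```text
[0.52899077 0.19721831 0.15100543] 0.44267418445175727 0.7368873267607697 [ 0.50464892 -2.97268124  6.34091203] [-0.51733704 -0.15851302  0.03589207]
```

View pics/w4.png

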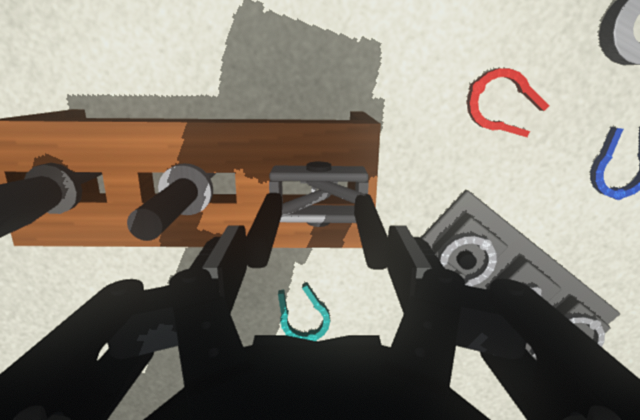

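Emit:
{"api": "apply_moves", "payload": {
  "moves": [
    [[0, 0, -0.5, 0, 0, 0, 0.735], [0, 0, -1.5, 0, 0, 0, 0.735], [0, 0, -3, 0, 0, 0, 0.735], [0, 0, -5, 0, 0, 0, 0.735], [0, 0, -7, 0, 0, 0, 0.735], [0, 0, -9, 0, 0, 0, 0.735], [0, 0, -10.5, 0, 0, 0, 0.735], [0, 0, -10.5, 0, 0, 0, 0.735]]
  ]
}}

```text
time_s: 5.3
eef_pos: [0.5295, 0.1979, 0.2584]
eef_rot: [0.0, 0.976, 0.22, 0.003]
wrist_force: [1.2, -0.0, -2.3]
opening: 0.736
```

```bash
python3 - <<'E'
from h import *
o=get_obs();print(o['eef_pos'],yaw(),o['opening'],o['wrist_force'],o['torque'])
i=camera('wrist');a=camera('side');save('s4',a)
save('w5',np.hstack([cv2.resize(i[100:400,160:480],(427,400)),cv2.resize(a[230:360,250:370],(369,400),interpolation=cv2.INTER_CUBIC)]))
print(row([.4752,.0384,.215],-.216))
E
```

```text
[0.52952926 0.19791225 0.25838892] 0.4430478197139911 0.7356968024165492 [ 1.20418429 -0.04749411 -2.28112977] [ 0.06740172 -0.0453448  -0.02036012]
(array([-11.59,  12.12,   4.  ]), array([-1.000e-04, -1.000e-04,  6.589e-01]))
```

View pics/w5.png

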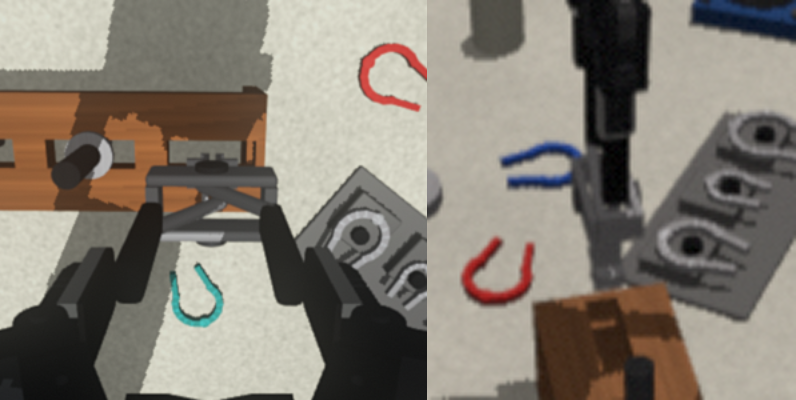

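```bash
cat >> h.py <<'E'
def tproj(p,w,o):
    "tool-frame point (m) -> wrist pixel"
    return proj(w,o['eef_pos']+Rt(o).apply(p))
E
python3 - <<'E'
from h import *
w=get_calibration('wrist');o=get_obs()
for z in (.041,.046,.051):
  print(z,[tproj([x,y,z],w,o).round(1) for x in(.02,-.02) for y in (-.031,.031)])
print('jaw pt',[tproj([0,y,.1175],w,o).round(1) for y in (-.006,.006)])
i=cv2.imread('pics/s4.png')
g=cv2.cvtColor(camera('wrist'),cv2.COLOR_RGB2GRAY)
for u in (285,300,340,355): print(u,g[215:285:1,u].tolist())
for v in (228,231): print(v,g[v,262:378].tolist())
E
```

```text
0.041 [array([266.7, 228. ]), array([370.3, 228.1]), array([269.3, 289.3]), array([367.5, 289.3])]
0.046 [array([267.8, 225.9]), array([369.1, 225.9]), array([270.3, 285.9]), array([366.4, 285.9])]
0.051 [array([268.9, 223.9]), array([367.9, 223.9]), array([271.3, 282.7]), array([365.3, 282.8])]
jaw pt [array([310.7, 227.6]), array([325.2, 227.6])]
285 [52, 70, 78, 76, 74, 76, 82, 87, 91, 92, 80, 60, 54, 55, 56, 57, 57, 64, 76, 84, 89, 91, 88, 85, 81, 82, 101, 119, 121, 118, 115, 112, 109, 105, 106, 108, 110, 113, 115, 116, 118, 120, 122, 119, 117, 119, 112, 85, 63, 63, 69, 72, 74, 77, 78, 78, 77, 74, 83, 108, 115, 138, 168, 174, 168, 162, 147, 124, 113, 111]
300 [113, 113, 115, 115, 112, 91, 67, 78, 86, 86, 78, 60, 55, 56, 56, 56, 58, 61, 75, 85, 91, 91, 89, 87, 82, 77, 81, 99, 113, 119, 118, 114, 111, 109, 108, 111, 112, 115, 116, 119, 120, 105, 71, 62, 68, 72, 74, 77, 79, 79, 78, 75, 82, 96, 81, 62, 60, 60, 63, 79, 114, 145, 170, 177, 170, 162, 156, 178, 206, 208]
340 [112, 113, 114, 116, 117, 109, 72, 50, 48, 49, 56, 64, 61, 60, 62, 61, 61, 64, 77, 89, 95, 97, 95, 91, 86, 82, 91,
[... 769 characters left out ...]
, 41, 44, 56, 59, 60, 58, 60, 60, 60, 60, 60, 60, 61, 60, 60, 61, 62, 61, 62, 62, 63, 61, 63, 63, 63, 63, 62, 64, 63, 64, 61, 61, 59, 58, 64, 118, 195, 217, 213, 206, 203, 205, 209, 210, 212, 211, 210, 207, 205]
231 [118, 117, 116, 117, 117, 117, 118, 114, 92, 63, 54, 56, 56, 57, 57, 56, 57, 57, 57, 57, 56, 58, 56, 57, 57, 57, 56, 57, 57, 56, 57, 57, 58, 57, 56, 57, 58, 57, 58, 57, 57, 57, 57, 58, 57, 56, 55, 53, 51, 50, 50, 47, 48, 48, 47, 49, 48, 49, 48, 49, 49, 49, 48, 50, 52, 52, 56, 58, 59, 60, 61, 60, 61, 61, 61, 61, 61, 61, 61, 61, 62, 62, 61, 62, 63, 63, 64, 62, 64, 64, 64, 64, 64, 64, 65, 65, 65, 65, 65, 66, 65, 65, 61, 82, 152, 202, 210, 208, 209, 208, 208, 207, 206, 209, 210, 207]
```

The pliers are held (2.3 N of weight) and centred: block mid-line at 318 px, 318.3 predicted. The pads swing forward as they close, so squeezing should lower the pliers in the tool frame. I'll measure that in the air first.

Emit:
{"api": "apply_moves", "payload": {
  "moves": [
    [[0, 0, 0, 0, 0, 0, 0.65], [0, 0, 0, 0, 0, 0, 0.55], [0, 0, 0, 0, 0, 0, 0.45], [0, 0, 0, 0, 0, 0, 0.4], [0, 0, 0, 0, 0, 0, 0.34], [0, 0, 0, 0, 0, 0, 0.34], [0, 0, 0, 0, 0, 0, 0.34]]
  ]
}}

```text
time_s: 6.15
eef_pos: [0.5281, 0.1975, 0.2551]
eef_rot: [0.0, 0.976, 0.22, 0.0]
wrist_force: [-0.6, 0.3, -2.7]
opening: 0.345
```

```bash
python3 - <<'E'
from h import *
o=get_obs();print(o['eef_pos'],o['opening'],o['wrist_force'])
im=camera('wrist');save('w6',im);g=cv2.cvtColor(im,cv2.COLOR_RGB2GRAY)
for u in (285,300,340,355): print(u,g[215:285:1,u].tolist())
for v in (228,231): print(v,g[v,262:378].tolist())
E
```

```text
[0.52813674 0.19752351 0.25512387] 0.34547485574977055 [-0.58867605  0.34738599 -2.6546036 ]
285 [72, 74, 62, 71, 92, 95, 91, 75, 60, 58, 57, 60, 58, 59, 70, 81, 90, 95, 93, 91, 88, 78, 70, 73, 86, 109, 120, 122, 120, 116, 114, 112, 108, 105, 105, 107, 109, 111, 114, 115, 117, 118, 118, 115, 112, 98, 68, 57, 57, 59, 58, 59, 59, 58, 65, 96, 131, 157, 179, 177, 169, 157, 136, 120, 118, 117, 115, 114, 110, 105]
300 [110, 111, 112, 112, 110, 94, 56, 48, 56, 58, 57, 59, 59, 58, 68, 82, 90, 95, 93, 90, 87, 81, 71, 70, 72, 75, 75, 75, 72, 73, 73, 74, 95, 101, 59, 27, 25, 27, 28, 27, 28, 28, 28, 27, 28, 29, 27, 27, 28, 28, 29, 27, 29, 28, 29, 27, 27, 29, 29, 29, 28, 29, 28, 27, 30, 28, 30, 29, 28, 29]
340 [115, 116, 117, 120, 122, 113, 74, 52, 58, 62, 63, 62, 63, 63, 66, 79, 91, 98, 100, 96, 92, 88, 84, 97, 117, 123, 122, 117, 116, 115, 116, 114, 104, 76, 60, 43, 33, 32, 33, 34, 33, 33, 33, 32, 33, 33, 32, 33, 33, 33, 33, 32, 33, 32, 33, 33, 33, 32, 33, 33, 32, 33, 34, 34, 33, 32, 33, 32, 34, 34]
355 [124, 126, 117, 86, 78, 95, 107, 120, 96, 67, 64, 65, 67, 65, 67, 79, 93, 100, 103, 100, 96,
[... 493 characters left out ...]
4, 57, 60, 60, 60, 62, 61, 61, 62, 62, 62, 62, 63, 63, 63, 64, 64, 64, 64, 64, 64, 63, 65, 65, 66, 66, 65, 65, 66, 67, 67, 68, 68, 68, 68, 68, 64, 64, 115, 196, 215, 210, 211, 214, 217, 218, 217, 216, 215, 212]
231 [121, 121, 122, 122, 121, 121, 123, 124, 122, 107, 86, 84, 90, 91, 91, 91, 91, 91, 91, 91, 90, 91, 90, 90, 91, 92, 91, 91, 91, 90, 91, 90, 92, 90, 91, 91, 91, 90, 90, 91, 90, 90, 90, 90, 89, 90, 89, 90, 90, 90, 91, 90, 89, 91, 90, 90, 90, 90, 91, 90, 90, 90, 90, 91, 90, 91, 90, 91, 90, 90, 91, 92, 91, 91, 91, 91, 91, 91, 91, 92, 91, 92, 92, 92, 91, 92, 90, 92, 92, 92, 93, 92, 93, 93, 94, 93, 93, 94, 94, 93, 95, 94, 94, 91, 88, 122, 194, 217, 217, 216, 214, 213, 213, 216, 216, 213]
```

Emit:
{"api": "apply_moves", "payload": {
  "moves": [
    [[0, 0, 0, 0, 0, 0, 0.4], [0, 0, 0, 0, 0, 0, 0.5], [0, 0, 0, 0, 0, 0, 0.6], [0, 0, 0, 0, 0, 0, 0.68], [0, 0, 0, 0, 0, 0, 0.72], [0, 0, 0, 0, 0, 0, 0.73], [0, 0, 0, 0, 0, 0, 0.73]]
  ]
}}

```text
time_s: 6.9
eef_pos: [0.5281, 0.1975, 0.2551]
eef_rot: [0.0, 0.976, 0.22, 0.0]
wrist_force: [0.7, -0.7, -2.5]
opening: 0.729
```

```bash
python3 - <<'E'
from h import *
o=get_obs();print(o['eef_pos'],o['opening'],o['wrist_force'])
im=camera('wrist');g=cv2.cvtColor(im,cv2.COLOR_RGB2GRAY);save('w7',im)
for u in (285,300,340,355): print(u,g[215:285:1,u].tolist())
for v in (228,231): print(v,g[v,262:378].tolist())
E
```

```text
[0.52813453 0.19751644 0.25510412] 0.7292489958697209 [ 0.69585456 -0.70782852 -2.46409613]
285 [54, 74, 78, 77, 76, 76, 78, 81, 78, 67, 55, 55, 55, 56, 57, 57, 64, 75, 84, 91, 91, 89, 86, 81, 80, 96, 117, 120, 119, 117, 115, 113, 109, 105, 105, 108, 110, 113, 116, 117, 119, 121, 120, 119, 118, 114, 89, 62, 61, 68, 70, 73, 76, 78, 78, 78, 76, 71, 79, 112, 145, 171, 174, 169, 161, 145, 122, 113, 112, 112]
300 [114, 114, 115, 107, 75, 73, 84, 87, 87, 78, 60, 54, 56, 56, 58, 56, 61, 74, 85, 90, 91, 88, 86, 83, 74, 75, 99, 120, 122, 119, 116, 114, 110, 108, 109, 110, 112, 114, 116, 119, 108, 76, 62, 67, 71, 74, 76, 76, 78, 78, 75, 72, 73, 75, 64, 60, 58, 62, 81, 115, 148, 171, 176, 169, 160, 156, 183, 212, 211, 206]
340 [111, 111, 113, 117, 119, 109, 70, 48, 48, 51, 58, 61, 60, 60, 62, 60, 63, 75, 86, 94, 96, 94, 91, 86, 81, 92, 115, 117, 108, 79, 63, 68, 71, 73, 76, 77, 77, 76, 76, 76, 71, 76, 127, 190, 211, 211, 208, 211, 198, 119, 61, 58, 61, 63, 63, 64, 64, 64, 66, 79, 89, 94, 96, 93, 89, 85, 126, 203, 212, 209]
355 [121, 120, 121, 119, 120, 120, 120, 121, 121, 113, 82, 62, 62, 64, 6
[... 506 characters left out ...]
1, 42, 46, 57, 59, 60, 59, 60, 59, 59, 60, 61, 60, 62, 61, 61, 61, 62, 61, 62, 62, 64, 62, 63, 63, 63, 64, 64, 64, 64, 65, 64, 64, 64, 63, 59, 80, 154, 211, 215, 207, 202, 205, 209, 211, 212, 211, 209, 209, 206]
231 [116, 116, 117, 116, 119, 117, 119, 107, 74, 61, 63, 64, 63, 62, 65, 63, 63, 63, 64, 62, 63, 63, 63, 64, 64, 62, 63, 62, 62, 63, 61, 62, 62, 62, 62, 60, 62, 63, 61, 62, 62, 62, 61, 62, 62, 61, 63, 62, 61, 61, 61, 59, 60, 58, 58, 57, 58, 58, 58, 58, 59, 59, 61, 60, 60, 61, 61, 63, 62, 61, 62, 61, 62, 62, 62, 63, 63, 63, 63, 63, 63, 63, 64, 63, 63, 65, 63, 64, 64, 64, 63, 65, 64, 65, 65, 66, 66, 65, 67, 66, 67, 66, 63, 63, 108, 188, 209, 210, 209, 209, 207, 206, 207, 210, 211, 207]
```

Squeezing lowers the pliers about 5.5–6 mm in the tool, close to my linkage model's 5.3 mm. The air test also let them slip about 1.5–2 mm. I'll find the jaw height exactly by touching bare table beside the tray.

```bash
python3 - <<'E'
from h import *
t=get_calibration('top')
print('turq',onz(t,238,319,.004)[:2])
print(row([.4225,.050,.150],-.216),row([.4225,.050,.135],-.216))
E
```

```text
turq [0.3721151  0.13940079]
(array([-15.87,   8.8 ,  10.51]), array([-0.    , -0.    ,  0.6588])) (array([-15.87,   8.8 ,  12.01]), array([-0.    , -0.    ,  0.6588]))
```

Emit:
{"api": "apply_moves", "payload": {
  "moves": [
    [[-3, 1.7, 0, 0, 0, 0.1, 0.73], [-6, 3.4, 0, 0, 0, 0.22, 0.73], [-9, 5.1, 1, 0, 0, 0.34, 0.73], [-12, 6.8, 3, 0, 0, 0.46, 0.73], [-15, 8.4, 6, 0, 0, 0.58, 0.73], [-15.9, 8.8, 9, 0, 0, 0.659, 0.73], [-15.9, 8.8, 11, 0, 0, 0.659, 0.73], [-15.9, 8.8, 12, 0, 0, 0.659, 0.73]]
  ]
}}

```text
time_s: 7.75
eef_pos: [0.421, 0.0497, 0.1335]
eef_rot: [-0.0, 0.994, -0.108, -0.001]
wrist_force: [0.9, 0.4, -1.6]
opening: 0.733
```

Emit:
{"api": "apply_moves", "payload": {
  "moves": [
    [[0, 0, 0.1, 0, 0, 0, 0.73], [0, 0, 0.2, 0, 0, 0, 0.73], [0, 0, 0.3, 0, 0, 0, 0.73], [0, 0, 0.4, 0, 0, 0, 0.73], [0, 0, 0.45, 0, 0, 0, 0.73], [0, 0, 0.45, 0, 0, 0, 0.73]]
  ]
}}

```text
time_s: 8.35
eef_pos: [0.4223, 0.0499, 0.1308]
eef_rot: [0.0, 0.994, -0.108, 0.0]
wrist_force: [1.0, 0.2, -2.7]
opening: 0.732
```

Emit:
{"api": "apply_moves", "payload": {
  "moves": [
    [[0, 0, 0.1, 0, 0, 0, 0.73], [0, 0, 0.15, 0, 0, 0, 0.73], [0, 0, 0.2, 0, 0, 0, 0.73], [0, 0, 0.2, 0, 0, 0, 0.73]]
  ]
}}

```text
time_s: 8.75
eef_pos: [0.423, 0.0497, 0.1293]
eef_rot: [0.0, 0.994, -0.108, 0.001]
wrist_force: [-0.9, 0.1, 5.4]
opening: 0.729
```

Emit:
{"api": "apply_moves", "payload": {
  "moves": [
    [[0, 0, 0, 0, 0, 0, 0.73], [0, 0, 0, 0, 0, 0, 0.73]]
  ]
}}

```text
time_s: 8.95
eef_pos: [0.4229, 0.0497, 0.1293]
eef_rot: [0.0, 0.994, -0.108, 0.001]
wrist_force: [0.4, 0.1, 4.6]
opening: 0.726
```

Emit:
{"api": "apply_moves", "payload": {
  "moves": [
    [[0, 0, -0.1, 0, 0, 0, 0.73], [0, 0, -0.3, 0, 0, 0, 0.73], [0, 0, -1, 0, 0, 0, 0.73], [0, 0, -2.5, 0, 0, 0, 0.73], [0, 0, -4.5, 0, 0, 0, 0.73], [0, 0, -6, 0, 0, 0, 0.73], [0, 0, -6, 0, 0, 0, 0.73], [0, 0, -6, 0, 0, 0, 0.73]]
  ]
}}

```text
time_s: 9.75
eef_pos: [0.422, 0.0499, 0.1884]
eef_rot: [-0.0, 0.994, -0.108, 0.0]
wrist_force: [-0.4, -0.5, -2.3]
opening: 0.732
```

```bash
python3 - <<'E'
from h import *
o=get_obs();print(o['eef_pos'],o['opening'],o['wrist_force'],yaw())
w=get_calibration('wrist');im=camera('wrist');save('w8',im);np.save('w8.npy',w,allow_pickle=True)
print(row([.4752,.0384,.190],-.216))
print('gap px',proj(w,[.4752,.0384,.0235]),'jaw px',tproj([0,0,.1205],w,o))
g=cv2.cvtColor(im,cv2.COLOR_RGB2GRAY)
for u in (285,300,340,355): print(u,g[225:240,u].tolist(),g[272:290,u].tolist())
E
```

```text
[0.42199929 0.04993738 0.18837225] 0.7321053916872354 [-0.35493766 -0.51897092 -2.26553421] -0.2161844215705153
(array([ 5.49, -0.02, -0.23]), array([ 0.    ,  0.0014, -0.0002]))
gap px [317.93007626 156.15238239] jaw px [318.22690662 225.63296271]
285 [63, 59, 62, 63, 63, 69, 79, 88, 96, 98, 94, 92, 84, 103, 168] [73, 74, 85, 94, 92, 89, 98, 124, 117, 111, 114, 112, 114, 114, 116, 117, 116, 115]
300 [62, 60, 62, 62, 62, 66, 77, 89, 94, 96, 94, 91, 86, 87, 103] [72, 83, 89, 98, 125, 159, 158, 139, 120, 112, 112, 114, 115, 116, 116, 118, 119, 117]
340 [73, 61, 63, 64, 64, 66, 77, 89, 96, 99, 96, 93, 87, 91, 137] [72, 84, 93, 96, 94, 92, 87, 101, 155, 194, 198, 199, 202, 204, 206, 206, 204, 200]
355 [85, 59, 65, 66, 67, 68, 79, 92, 98, 101, 99, 95, 89, 91, 133] [49, 66, 88, 113, 129, 148, 152, 148, 165, 196, 205, 204, 203, 202, 204, 205, 206, 205]
```

Emit:
{"api": "apply_moves", "payload": {
  "moves": [
    [[1.5, 0, 0, 0, 0, 0, 0.73], [3, 0, 0, 0, 0, 0, 0.73], [4.5, 0, 0.5, 0, 0, 0, 0.73], [5.5, 0, 1.2, 0, 0, 0, 0.73], [5.5, 0, 2, 0, 0, 0, 0.73], [5.5, 0, 2.3, 0, 0, 0, 0.73], [5.5, 0, 2.3, 0, 0, 0, 0.73], [5.5, 0, 2.3, 0, 0, 0, 0.73]]
  ]
}}

```text
time_s: 10.6
eef_pos: [0.4754, 0.0383, 0.1655]
eef_rot: [-0.0, 0.994, -0.108, -0.0]
wrist_force: [-1.2, -0.2, -2.8]
opening: 0.726
```

```bash
python3 - <<'E'
from h import *
o=get_obs();print(o['eef_pos'],o['opening'],o['wrist_force'],yaw())
w=get_calibration('wrist');im=camera('wrist');save('w9',im);np.save('w9.npy',w,allow_pickle=True)
c=im[130:290,220:420];c=np.clip(c.astype(float)*1.8,0,255).astype(np.uint8)
s=camera('side');sc=s[240:340,300:400]
save('v10',np.hstack([cv2.resize(c,(500,400),interpolation=cv2.INTER_CUBIC),cv2.resize(sc,(300,300),interpolation=cv2.INTER_CUBIC)[0:300].repeat(1,0) if 0 else cv2.copyMakeBorder(cv2.resize(sc,(300,300),interpolation=cv2.INTER_CUBIC),0,100,0,0,cv2.BORDER_CONSTANT)]))
cx=np.array([.4752,.0384,.027])+31e-3*np.array([.9768,-.214,0]);print('centre',proj(w,cx),'gap',proj(w,[.4752,.0384,.027]),'jaw',tproj([0,0,.1208],w,o))
g=cv2.cvtColor(im,cv2.COLOR_RGB2GRAY)
for u in (285,300,340): print(u,g[225:240,u].tolist(),g[272:290,u].tolist())
E
```

```text
[0.47535154 0.03827012 0.16547265] 0.7258221315509098 [-1.20944913 -0.16635973 -2.76002671] -0.21605078238142775
centre [318.06260958 185.73205017] gap [318.02928954 220.63365625] jaw [318.23017187 225.50989989]
285 [63, 63, 62, 63, 63, 65, 71, 83, 93, 99, 99, 97, 93, 89, 93] [78, 74, 80, 92, 96, 116, 162, 158, 136, 123, 120, 119, 119, 118, 116, 114, 117, 116]
300 [70, 60, 60, 61, 60, 61, 69, 82, 91, 99, 97, 96, 92, 87, 77] [64, 75, 110, 163, 182, 175, 168, 157, 140, 124, 121, 120, 121, 123, 123, 121, 117, 114]
340 [83, 60, 56, 59, 59, 59, 65, 80, 91, 97, 98, 94, 91, 87, 86] [65, 75, 89, 96, 99, 98, 93, 90, 118, 183, 208, 209, 210, 212, 213, 210, 208, 208]
```

View pics/v10.png

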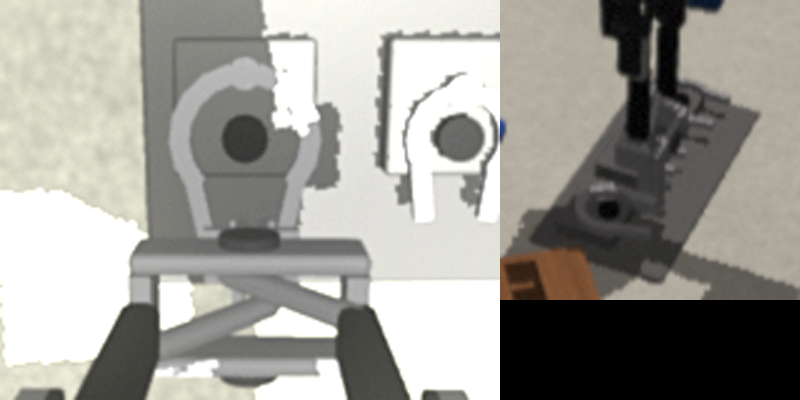

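The jaws and ring line up within about 1 px: ring centre measured at (317.6,185.2), predicted (318.1,185.7). Now I'll lower the toes between the lugs.

Emit:
{"api": "apply_moves", "payload": {
  "moves": [
    [[0, 0, 0.5, 0, 0, 0, 0.73], [0, 0, 1, 0, 0, 0, 0.73], [0, 0, 1.4, 0, 0, 0, 0.73], [0, 0, 1.8, 0, 0, 0, 0.73], [0, 0, 2.0, 0, 0, 0, 0.73], [0, 0, 2.1, 0, 0, 0, 0.73], [0, 0, 2.1, 0, 0, 0, 0.73], [0, 0, 2.1, 0, 0, 0, 0.73]]
  ]
}}

```text
time_s: 11.5
eef_pos: [0.476, 0.0381, 0.1447]
eef_rot: [0.0, 0.994, -0.108, 0.0]
wrist_force: [0.0, -0.2, -2.5]
opening: 0.728
```

Emit:
{"api": "apply_moves", "payload": {
  "moves": [
    [[0, 0, 0, 0, 0, 0, 0.73], [0, 0, 0, 0, 0, 0, 0.73]]
  ]
}}

```text
time_s: 11.7
eef_pos: [0.476, 0.0381, 0.1447]
eef_rot: [-0.0, 0.994, -0.108, 0.0]
wrist_force: [0.3, 0.2, -2.9]
opening: 0.73
```

```bash
python3 - <<'E'
from h import *
o=get_obs();print(o['eef_pos'],o['opening'],o['wrist_force'],o['torque'])
w=get_calibration('wrist');im=camera('wrist');save('w11',im)
cx=np.array([.4752,.0384,.027])+31e-3*np.array([.9768,-.214,0]);print('post',proj(w,cx))
g=im.max(2)
m=np.zeros_like(g);u,v=proj(w,cx).astype(int);m[v-14:v+14,u-14:u+14]=(g<45)[v-14:v+14,u-14:u+14]*255
M=cv2.moments(m,True);print('post seen',M['m10']/M['m00'],M['m01']/M['m00'],M['m00'])
g=cv2.cvtColor(im,cv2.COLOR_RGB2GRAY)
for u in (285,300,340): print(u,g[225:240,u].tolist(),g[272:290,u].tolist())
sth=-.1028
back=lambda op:57.15*(.9947-np.sqrt(1-(sth+42.5*op/57.15)**2))
print({op:round(back(.73)-back(op),2) for op in (.68,.65,.6,.55,.5,.45,.4,.35)})
E
```

```text
[0.4760035  0.03806843 0.14474276] 0.7303782024435062 [ 0.25051494  0.18875637 -2.86183518] [-0.0060803   0.06622545 -0.01157203]
post [318.09120397 190.3072185 ]
post seen 317.49013157894734 189.72368421052633 304.0
285 [63, 64, 63, 64, 64, 67, 77, 91, 100, 104, 101, 98, 94, 89, 106] [78, 80, 91, 101, 98, 118, 163, 153, 126, 123, 127, 125, 124, 124, 123, 122, 122, 123]
300 [63, 60, 61, 62, 62, 65, 76, 89, 97, 103, 99, 96, 93, 84, 70] [72, 86, 111, 158, 180, 178, 169, 152, 132, 125, 126, 128, 125, 123, 121, 119, 121, 124]
340 [60, 59, 60, 61, 60, 61, 74, 89, 98, 102, 99, 96, 90, 85, 93] [70, 86, 96, 101, 102, 97, 91, 104, 167, 219, 222, 212, 207, 206, 211, 214, 213, 211]
{0.68: np.float64(0.99), 0.65: np.float64(1.53), 0.6: np.float64(2.36), 0.55: np.float64(3.09), 0.5: np.float64(3.72), 0.45: np.float64(4.27), 0.4: np.float64(4.74), 0.35: np.float64(5.12)}
```

Emit:
{"api": "apply_moves", "payload": {
  "moves": [
    [[0, 0, 0.07, 0, 0, 0, 0.73], [0, 0, 0.03, 0, 0, 0, 0.71], [0, 0, 0, 0, 0, 0, 0.69], [0, 0, -0.04, 0, 0, 0, 0.67], [0, 0, -0.08, 0, 0, 0, 0.65], [0, 0, -0.1, 0, 0, 0, 0.64], [0, 0, -0.1, 0, 0, 0, 0.64], [0, 0, -0.1, 0, 0, 0, 0.64]]
  ]
}}

```text
time_s: 12.55
eef_pos: [0.4759, 0.0381, 0.1456]
eef_rot: [-0.0, 0.994, -0.108, 0.0]
wrist_force: [0.6, -0.2, -1.6]
opening: 0.636
```

```bash
python3 - <<'E'
from h import *
o=get_obs();print(o['eef_pos'],o['opening'],o['wrist_force'],o['torque'])
im=camera('wrist');save('w12',im)
g=cv2.cvtColor(im,cv2.COLOR_RGB2GRAY)
for u in (285,300,340): print(u,g[225:240,u].tolist(),g[272:290,u].tolist())
E
```

```text
[0.47588926 0.03812874 0.14560423] 0.6359522420723385 [ 0.57805602 -0.1754952  -1.56819535] [ 0.14898061 -0.0424658   0.00846578]
285 [65, 64, 65, 66, 74, 88, 97, 103, 103, 99, 97, 90, 97, 126, 133] [36, 36, 36, 35, 37, 36, 34, 34, 33, 32, 33, 35, 39, 49, 59, 71, 88, 101]
300 [62, 62, 63, 64, 71, 86, 94, 102, 101, 98, 93, 89, 91, 99, 100] [93, 125, 176, 181, 173, 155, 131, 125, 127, 127, 127, 127, 126, 123, 120, 121, 124, 127]
340 [61, 61, 62, 63, 67, 84, 95, 102, 102, 98, 93, 91, 83, 86, 97] [96, 100, 102, 98, 94, 96, 151, 221, 228, 221, 216, 211, 208, 210, 214, 216, 213, 211]
```

Emit:
{"api": "apply_moves", "payload": {
  "moves": [
    [[0, 0, -0.05, 0, 0, 0, 0.64], [0, 0, -0.1, 0, 0, 0, 0.64], [0, 0, -0.1, 0, 0, 0, 0.64]]
  ]
}}

```text
time_s: 12.9
eef_pos: [0.4758, 0.038, 0.1465]
eef_rot: [0.0, 0.994, -0.108, -0.0]
wrist_force: [0.5, -0.5, -2.6]
opening: 0.642
```

Emit:
{"api": "apply_moves", "payload": {
  "moves": [
    [[0, 0, 0, 0, 0, 0, 0.62], [0, 0, -0.03, 0, 0, 0, 0.6], [0, 0, -0.05, 0, 0, 0, 0.58], [0, 0, -0.08, 0, 0, 0, 0.56], [0, 0, -0.1, 0, 0, 0, 0.56]]
  ]
}}

```text
time_s: 13.4
eef_pos: [0.4759, 0.038, 0.1476]
eef_rot: [0.0, 0.994, -0.108, 0.0]
wrist_force: [-0.0, 0.0, -2.6]
opening: 0.56
```

```bash
python3 - <<'E'
from h import *
o=get_obs();print(o['eef_pos'],o['opening'],o['wrist_force'],o['torque'])
w=get_calibration('wrist');im=camera('wrist');save('w13',im)
cx=np.array([.4752,.0384,.027])+31e-3*np.array([.9768,-.214,0])
g=im.max(2)
m=np.zeros_like(g);u,v=proj(w,cx).astype(int);m[v-14:v+14,u-14:u+14]=(g<45)[v-14:v+14,u-14:u+14]*255
M=cv2.moments(m,True);print(proj(w,cx),'post seen',M['m10']/M['m00'],M['m01']/M['m00'],M['m00'])
c=im[140:270,240:400];c=np.clip(c.astype(float)*1.8,0,255).astype(np.uint8)
save('v11',cv2.resize(c,(738,600),interpolation=cv2.INTER_CUBIC))
E
```

```text
[0.47588951 0.03802411 0.14762883] 0.5602383247355989 [-0.04980336  0.00404868 -2.62685276] [-0.11376751  0.08072975  0.02363357]
[317.96346777 189.59278415] post seen 317.3344594594595 189.01351351351352 296.0
```

Emit:
{"api": "apply_moves", "payload": {
  "moves": [
    [[0, 0, -0.05, 0, 0, 0, 0.52], [0, 0, -0.1, 0, 0, 0, 0.48], [0, 0, -0.14, 0, 0, 0, 0.44], [0, 0, -0.18, 0, 0, 0, 0.4], [0, 0, -0.2, 0, 0, 0, 0.36], [0, 0, -0.22, 0, 0, 0, 0.33], [0, 0, -0.22, 0, 0, 0, 0.33], [0, 0, -0.22, 0, 0, 0, 0.33]]
  ]
}}

```text
time_s: 14.25
eef_pos: [0.4759, 0.0381, 0.1499]
eef_rot: [0.0, 0.994, -0.108, 0.0]
wrist_force: [0.2, -0.8, -0.5]
opening: 0.336
```

```bash
python3 - <<'E'
from h import *
o=get_obs();print(o['eef_pos'],o['opening'],o['wrist_force'],o['torque'])
w=get_calibration('wrist');im=camera('wrist');save('w14',im)
c=im[140:270,240:400];c=np.clip(c.astype(float)*1.8,0,255).astype(np.uint8)
s=camera('side');save('s14',s)
save('v11',np.hstack([cv2.resize(c,(492,400),interpolation=cv2.INTER_CUBIC),cv2.resize(s[245:345,300:375],(300,400),interpolation=cv2.INTER_CUBIC)]))
E
```

```text
[0.47592954 0.0380697  0.14985767] 0.33611053806815705 [ 0.21849124 -0.84879956 -0.49196057] [-0.09858595  0.08960904 -0.01599564]
```

View pics/v11.png

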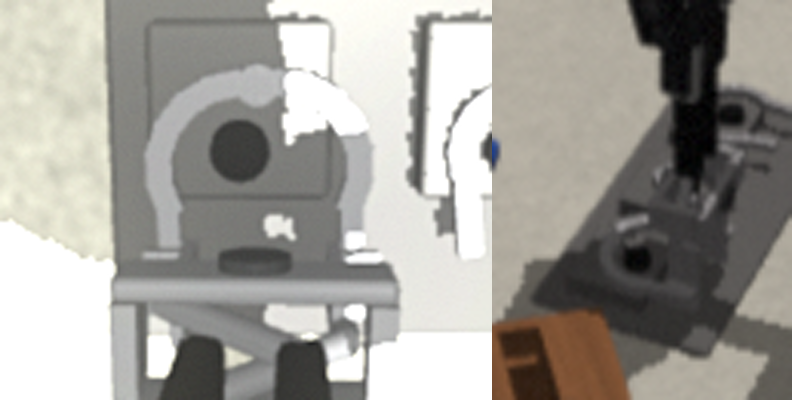

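The ring is spread symmetrically (opening 0.336, handles at the stop) and its lugs sit under the shoulders. Now I'll lift slowly.

Emit:
{"api": "apply_moves", "payload": {
  "moves": [
    [[0, 0, -0.1, 0, 0, 0, 0.33], [0, 0, -0.3, 0, 0, 0, 0.33], [0, 0, -0.7, 0, 0, 0, 0.33], [0, 0, -1.3, 0, 0, 0, 0.33], [0, 0, -2.2, 0, 0, 0, 0.33], [0, 0, -3.2, 0, 0, 0, 0.33], [0, 0, -4, 0, 0, 0, 0.33], [0, 0, -4, 0, 0, 0, 0.33]]
  ]
}}

```text
time_s: 15.15
eef_pos: [0.477, 0.0379, 0.1917]
eef_rot: [0.0, 0.994, -0.108, 0.002]
wrist_force: [0.2, -0.5, -2.4]
opening: 0.333
```

Emit:
{"api": "apply_moves", "payload": {
  "moves": [
    [[0, 0, -1, 0, 0, 0, 0.33], [0, 0, -2.5, 0, 0, 0, 0.33], [0, 0, -4, 0, 0, 0, 0.33], [0, 0, -5.5, 0, 0, 0, 0.33], [0, 0, -7, 0, 0, 0, 0.33], [0, 0, -8, 0, 0, 0, 0.33], [0, 0, -8, 0, 0, 0, 0.33], [0, 0, -8, 0, 0, 0, 0.33]]
  ]
}}

```text
time_s: 15.95
eef_pos: [0.4757, 0.0381, 0.2695]
eef_rot: [0.0, 0.994, -0.108, -0.0]
wrist_force: [-0.0, 0.1, -2.2]
opening: 0.334
```

```bash
python3 - <<'E'
from h import *
o=get_obs();print(o['eef_pos'],o['opening'],o['wrist_force'],o['torque'],yaw())
w=get_calibration('wrist');im=camera('wrist');save('w15',im);np.save('w15.npy',w,allow_pickle=True)
old=cv2.imread('pics/w14.png');
# ring in tool frame predictions: gap at tool (0,0,.1264); eye 28mm +x ; pin at x=31+22.5
for n,p in dict(gap=[0,0,.1229],eye=[.028,0,.1229],pin=[.0535,0,.1229],top=[.057,0,.1229],L=[.028,-.031,.1229],R=[.028,.031,.1229]).items(): print(n,tproj(p,w,o).round(1))
hsv=cv2.cvtColor(im,cv2.COLOR_RGB2HSV)
for v in (175,180,190,200): print(v,im[v,270:375].max(1).tolist())
for u in (318,322): print(u,im[150:240,u].max(1).tolist())
print(row([.51,-.34,.27],-.216), row([.51,-.34,.27],.08))
E
```

```text
[0.47569908 0.03809299 0.26945277] 0.33390980383396435 [-0.03421897  0.13731808 -2.15935431] [ 0.03375175  0.03884481 -0.0327927 ] -0.21625683707504184
gap [318.2 224.9]
eye [318.3 191.9]
pin [318.3 160.2]
top [318.3 155.7]
L [280.6 191.9]
R [356.  191.9]
175 [114, 114, 112, 113, 111, 112, 111, 111, 111, 111, 108, 105, 106, 109, 114, 117, 112, 72, 63, 64, 67, 68, 79, 89, 93, 91, 92, 92, 92, 92, 92, 92, 90, 84, 75, 69, 66, 64, 65, 66, 61, 41, 34, 35, 35, 35, 35, 35, 36, 34, 35, 35, 33, 37, 52, 63, 65, 65, 65, 65, 64, 65, 66, 65, 62, 84, 132, 125, 96, 116, 123, 122, 126, 138, 163, 193, 207, 201, 196, 195, 195, 196, 196, 198, 196, 181, 150, 123, 70, 48, 88, 132, 145, 146, 132, 98, 158, 198, 204, 201, 176, 147, 142, 126, 76]
180 [112, 110, 104, 101, 103, 104, 107, 109, 110, 111, 111, 110, 109, 107, 107, 110, 107, 75, 63, 74, 88, 93, 91, 91, 92, 91, 92, 92, 90, 80, 69, 65, 65, 66, 66, 64, 65, 64, 65, 65, 65, 64, 64, 62, 56, 47, 38, 37, 39, 42, 50, 58, 61, 65, 64, 64, 64, 64, 64, 64, 64, 63, 61, 79, 125, 139, 139, 116, 89, 116, 124, 125, 125, 124, 124, 124, 122, 126, 149, 180, 198, 201, 19
[... 1314 characters left out ...]
23, 124, 124, 123, 124, 123, 123, 123, 123, 123, 124, 123, 124, 122, 118, 112, 59, 33, 36, 38, 42, 46, 47, 45, 48, 57, 73, 83, 90, 90, 88, 83, 77, 99, 166, 201]
322 [82, 115, 126, 138, 142, 140, 142, 135, 103, 80, 88, 93, 94, 93, 93, 94, 94, 93, 93, 92, 93, 92, 83, 55, 35, 33, 34, 37, 40, 52, 61, 66, 64, 63, 57, 55, 63, 64, 64, 64, 63, 63, 62, 62, 63, 62, 73, 100, 113, 123, 125, 123, 123, 124, 124, 124, 123, 124, 123, 123, 123, 123, 123, 124, 123, 123, 124, 122, 112, 97, 52, 36, 36, 37, 41, 46, 48, 47, 48, 55, 72, 83, 89, 90, 88, 84, 77, 97, 160, 195]
(array([11.49, 36.19, -0.11]), array([ 0.0001,  0.0014, -0.0002])) (array([11.49, 36.19, -0.11]), array([-1.000e-04,  1.400e-03, -2.962e-01]))
```

The ring is up and held by the pliers. It is still spread: outer width about 60 mm, 61 expected. It sits about 4–5 mm off the tool axis, so I'll measure it directly against the stub. Carrying it over now.

Emit:
{"api": "apply_moves", "payload": {
  "moves": [
    [[0.3, 1, 0, 0, 0, 0, 0.33], [0.8, 3, 0, 0, 0, 0, 0.33], [1.4, 5.5, 0, 0, 0, 0, 0.33], [2.1, 8, 0, 0, 0, 0, 0.33], [2.7, 10.5, 0, 0, 0, 0, 0.33], [3.4, 13, 0, 0, 0, 0, 0.33], [4, 15.5, 0, 0, 0, 0, 0.33], [4.7, 18, 0, 0, 0, 0, 0.33]]
  ]
}}

```text
time_s: 16.8
eef_pos: [0.4825, -0.1494, 0.269]
eef_rot: [-0.0, 0.994, -0.108, -0.001]
wrist_force: [-0.2, 0.7, -3.2]
opening: 0.334
```

Emit:
{"api": "apply_moves", "payload": {
  "moves": [
    [[0.7, 2.5, 0, 0, 0, 0, 0.33], [1.4, 5, 0, 0, 0, 0, 0.33], [2, 7.5, 0, 0, 0, 0, 0.33], [2.7, 10.2, 0, 0, 0, 0, 0.33], [3.4, 13, 0, 0, 0, 0, 0.33], [4, 15.5, 0, 0, 0, 0, 0.33], [4.4, 17, 0, 0, 0, 0, 0.33], [4.5, 17.5, 0, 0, 0, 0, 0.33]]
  ]
}}

```text
time_s: 17.6
eef_pos: [0.4889, -0.33, 0.2689]
eef_rot: [-0.0, 0.994, -0.109, -0.001]
wrist_force: [-0.8, 0.9, -2.9]
opening: 0.337
```

Emit:
{"api": "apply_moves", "payload": {
  "moves": [
    [[0, 0, 0, 0, 0, 0, 0.33], [0, 0, 0, 0, 0, 0, 0.33]]
  ]
}}

```text
time_s: 17.8
eef_pos: [0.4896, -0.3274, 0.2696]
eef_rot: [-0.0, 0.994, -0.108, -0.0]
wrist_force: [-0.2, 0.5, -2.8]
opening: 0.332
```

```bash
python3 - <<'E'
from h import *
o=get_obs();print(o['eef_pos'],o['opening'],o['wrist_force'],yaw())
w=get_calibration('wrist');im=camera('wrist');save('w16',im);np.save('w16.npy',w,allow_pickle=True)
s=camera('side');save('s16',s);save('t16',camera('top'))
c=im[140:260,235:415]
save('v12',np.hstack([cv2.resize(np.clip(c.astype(float)*1.5,0,255).astype(np.uint8),(600,400),interpolation=cv2.INTER_CUBIC),cv2.resize(s[140:240,325:375],(200,400),interpolation=cv2.INTER_CUBIC)]))
E
```

```text
[ 0.48956458 -0.32740239  0.26956703] 0.3317246580184735 [-0.18662194  0.49545025 -2.82321493] -0.21553689074223356
```

View pics/v12.png

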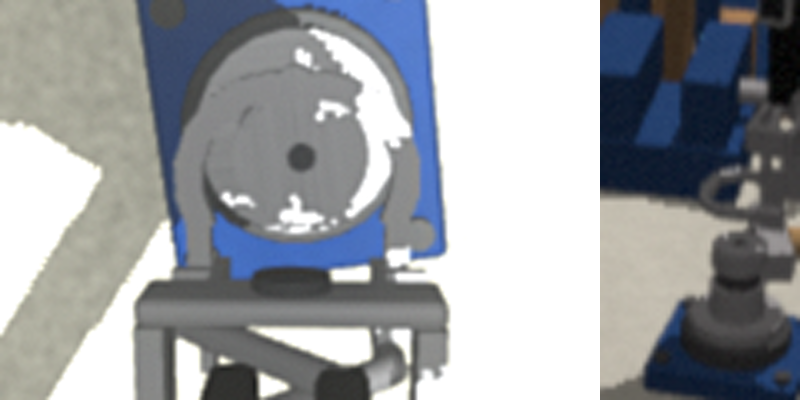

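In the crop the stub's centre hole is at (301,157), the ring's outer edges are at x = 177 and 418, and the lug mid-line is at 299. So the sideways error is small. The ring hangs in the jaws, and the side view shows it level and above the stub. No more pictures to view, so from here it's numeric: pixels that stay the same between the two wrist frames belong to the ring.

```bash
python3 - <<'E'
from h import *
L=lambda n:cv2.imread(f'pics/{n}.png').astype(int)
a,b=L('w15'),L('w16')
m=((np.abs(a-b).max(2)<9)&(np.abs(a.max(2)-91)<14)).astype(np.uint8)
for v in range(152,222,2): print(v,''.join('#' if x else '.' for x in m[v,274:376]))
E
```

```text
152 ......................................................................................................
154 ......................................................................................................
156 ......................................................................................................
158 .........................................#.....#............#.........................................
160 .............................................########.........#.......................................
162 .....................................######################...........................................
164 ..#.#..........................############################...........................................
166 ...##.......................################################..........................................
168 ........................####################################..........................................
170 .......................################......##########...............................................
172 .....................#####
[... 1944 characters left out ...]
.................................#######..................
210 ..................######................#....................................#######..................
212 ..................######.....................................................#######..................
214 ..................######..............................................................................
216 ..................######..............................................................................
218 ..................######..............................................................................
220 .............#..........................................................#.............................
```

```bash
cat > fit.py <<'E'
from h import *
from scipy.optimize import least_squares
L=lambda n:cv2.imread(f'pics/{n}.png').astype(int)
a,b=L('w15'),L('w16')
m=((np.abs(a-b).max(2)<9)&(np.abs(a.max(2)-91)<14))
w=np.load('w16.npy',allow_pickle=True).item();tcp=np.array([.48956458,-.32740239,.26956703]);ps=-.2155
xt=np.array([np.cos(ps),np.sin(ps)]);yt=np.array([np.sin(ps),-np.cos(ps)])
ZT=tcp[2]-.1229
def T(u,v,z=ZT):
    d=(onz(w,u,v,z)-tcp)[:2];return np.array([d@xt,d@yt])*1000
def runs(v,lo,hi):
    k=np.where(m[v,lo:hi])[0]+lo;return k.min()-.5,k.max()+.5
def circ(P,r):
    s=least_squares(lambda c:np.hypot(*(P-c).T)-r,P.mean(0)+[0,0.1],loss='soft_l1',f_scale=.5);return s.x,np.std(s.fun)
for dz in (0,):
    lo=np.array([T(runs(v,284,320)[0],v) for v in range(166,203)]);li=np.array([T(runs(v,284,312)[1],v) for v in range(176,203)])
    ro=np.array([T(runs(v,350,372)[1],v) for v in range(186,206)]);ri=np.array([T(runs(v,348,372)[0],v) for v in range(186,200)])
    for n,P,r in(('Lo',lo,26),('Li',li,19),('Ro',ro,26),('Ri',ri,19)): print(n,circ(P,r))
    print('lugs L',T(runs(212,288,302)[1],212),'R',T(runs(212,348,366)[0],212))
    print('pin',T(323.3,166))
print('stub hole',T(325.1,187.0,.104))
# refine hole: dark blob
im=cv2.imread('pics/w16.png').max(2)
print(im[180:195,318:334].tolist())
E
python3 fit.py
```

```text
Lo (array([27.33812213,  0.49903412]), np.float64(0.2682112874160608))
Li (array([27.11403779, -0.13381351]), np.float64(0.24888486414533587))
Ro (array([27.5047181 ,  8.69189674]), np.float64(0.23721983799976434))
Ri (array([25.88817372, 46.26623937]), np.float64(0.46527929216316255))
lugs L [ 11.07291985 -17.44540746] R [11.07919106 26.87118022]
pin [48.86400416  3.91782719]
stub hole [25.89345874  6.52724825]
[[92, 91, 92, 92, 93, 91, 92, 94, 94, 92, 93, 95, 95, 93, 93, 94], [92, 91, 92, 91, 93, 93, 92, 94, 93, 94, 94, 96, 93, 93, 94, 95], [93, 92, 92, 94, 92, 89, 87, 87, 88, 91, 94, 95, 94, 93, 93, 94], [92, 92, 92, 93, 86, 73, 60, 57, 65, 77, 87, 95, 95, 94, 93, 94], [92, 93, 93, 87, 70, 55, 48, 48, 51, 55, 70, 87, 95, 93, 93, 94], [94, 93, 90, 78, 56, 49, 48, 50, 49, 51, 54, 74, 91, 94, 93, 93], [94, 92, 87, 67, 50, 49, 50, 51, 49, 49, 51, 71, 91, 94, 92, 94], [93, 93, 88, 66, 50, 49, 49, 50, 49, 48, 50, 68, 90, 94, 93, 94], [92, 92, 91, 71, 53, 49, 49, 49, 51, 48, 53, 74, 91, 94, 91, 94], [94, 92, 90, 77, 57, 48, 48, 49, 49, 50, 61, 81, 94, 93, 93, 92], [93, 93, 91, 88, 71, 59, 53, 52, 54, 62, 76, 89, 94, 94, 92, 92], [93, 93, 91, 92, 86, 79, 72, 70, 75, 87, 90, 92, 94, 93, 93, 91], [93, 91, 91, 92, 92, 91, 89, 88, 91, 93, 93, 92, 94, 93, 93, 92], [93, 92, 91, 91, 90, 91, 91, 90, 92, 93, 92, 92, 94, 94, 93, 92], [92, 92, 92, 91, 90, 91, 91, 90, 90, 92, 93, 90, 94, 93, 93, 92]]
```

```bash
python3 - <<'E'
from h import *
c=get_calibration('side');g=cv2.imread('pics/s16.png').max(2)
tcp=np.array([.48956,-.32740,.26957]);ps=-.2155
xt=np.array([np.cos(ps),np.sin(ps),0]);yt=np.array([np.sin(ps),-np.cos(ps),0])
S=tcp+xt*.0259+yt*.0065;print('stub',S[:2])
t=get_calibration('top')
S[2]=.104;th=np.linspace(0,2*np.pi,12,endpoint=False)
pt=[proj(c,S+.0195*np.array([np.cos(a),np.sin(a),0])) for a in th];print('stubtop u',np.min(pt,0),np.max(pt,0))
for off in(.1254,.1274,.1294):
  # ring outline sampled: half circles r 26 about (27.4,.3) and (27.4,8.7), top & bottom
  P=[]
  for dz in(-.0035,.0035):
    for cy,sg in((.3,-1),(8.7,1)):
      for a in np.linspace(0,np.pi,40):
        P.append(proj(c,tcp+xt*(27.4+26*np.cos(a))/1000+yt*(cy+sg*26*np.sin(a))/1000-np.array([0,0,off-dz])))
  P=np.array(P);print(off,'ring left extreme',P[P[:,0].argmin()],'top',P[P[:,1].argmin()],'bottom',P[P[:,1].argmax()])
print('u 344..')
for v in range(176,216): print(v,' '.join(f'{x:3d}' for x in g[v,346:384]))
E
```

```text
stub [ 0.51347099 -0.339288  ]
stubtop u [352.30686957 196.36470034] [366.17390681 203.15329237]
0.1254 ring left extreme [348.91400253 188.81655306] top [359.01629413 180.94128583] bottom [359.07028759 193.57692173]
0.1274 ring left extreme [348.89217951 189.46076019] top [358.9871013  181.58145904] bottom [359.04011949 194.22759779]
0.1294 ring left extreme [348.87039031 190.1039692 ] top [358.957953   182.22065582] bottom [359.00999886 194.87724973]
u 344..
176  52  50  55  51  54  52  50  48  49  50  62 105 113 102  69  55  63  64  64  64  64  66  65  65  64  58  61  57  57  62  88 177 189 192 189 190 192 190
177  55  55  56  55  56  55  55  53  55  62  75 101 106 100  58  51  59  67  68  64  65  64  62  63  62  59  63  58  58  63  84 157 171 190 190 193 193 191
178  48  47  49  51  49  49  51  51  57  66  72  79  81  79  51  46  57  98 108  74  65  65  73  70  66  61  62  57  56  65  75 110 126 181 189 193 192 194
179  45  47  50  51  47  48  47  48  47  51  53  54  54  51  48  45  72 151 161  95  68  75 120 111  82  64  63  60  62  63  75 101 120 180 189 191 194 195
180  48  45
[... 4904 characters left out ...]
  84 137 183 190 189 188 187 185 190 191 190 192 190 191 190 191 189 189 189
212 193 190 193 194 193 184 127  77  72  67  58  48  50  48  43  45  53  60  72  84 149 188 194 193 194 193 192 193 191 191 190 188 190 190 190 189 188 188
213 175 168 171 183 170 162 108  69  64  68  72  64  64  67  60  67  69  68  63  72 137 176 186 189 191 193 192 192 191 190 190 191 190 191 190 189 189 186
214 126 106 111 142 111 126  81  62  62  66  66  67  69  68  67  68  65  65  64  69 124 157 171 183 189 192 192 190 189 191 190 189 190 191 192 192 189 188
215  70  70  81  92  88  89  67  61  61  67  65  67  67  67  67  66  65  63  62  65 110 146 154 165 182 190 191 191 191 190 190 188 185 186 186 188 190 188
```

```bash
cat >> fit.py <<'E'
print('--- block')
def blk(name,cal,tcp,ps,tz):
    g=cv2.imread(f'pics/{name}.png').max(2).astype(float)
    xt=np.array([np.cos(ps),np.sin(ps),0]);yt=np.array([np.sin(ps),-np.cos(ps),0])
    for v in (228,230,232,234):
        print(name,v,g[v,266:280].astype(int).tolist(),g[v,358:378].astype(int).tolist())
E
cat > b.py <<'E'
from h import *
for name in('w8','w9','w15','w16'):
    g=cv2.imread(f'pics/{name}.png').max(2)
    for v in(229,232,235): print(name,v,g[v,264:282].tolist(),'|',g[v,360:380].tolist())
w=get_calibration('wrist');o=get_obs()
for tz in(.049,.055):
    print(tz,[tproj([x,y,tz],w,o).round(1) for x in(.017,.02) for y in(-.031,.031)],[tproj([.0,y,tz],w,o)[0].round(1) for y in (0,.001)])
E
python3 b.py
```

```text
w8 229 [208, 207, 207, 208, 211, 213, 215, 211, 183, 112, 64, 61, 64, 65, 64, 65, 64, 64] | [68, 69, 68, 69, 66, 65, 107, 181, 208, 209, 208, 209, 208, 207, 207, 206, 210, 212, 214, 212]
w8 232 [208, 211, 213, 210, 209, 211, 203, 148, 92, 83, 87, 89, 90, 89, 91, 89, 90, 90] | [93, 92, 93, 94, 93, 92, 86, 93, 147, 196, 204, 204, 204, 205, 205, 205, 205, 204, 205, 205]
w8 235 [212, 213, 214, 215, 214, 214, 201, 135, 88, 90, 96, 96, 95, 95, 97, 96, 96, 95] | [99, 100, 100, 100, 100, 101, 95, 88, 126, 199, 213, 212, 210, 209, 210, 211, 214, 215, 214, 209]
w9 229 [216, 216, 214, 211, 208, 209, 214, 218, 202, 136, 72, 60, 62, 65, 63, 66, 63, 65] | [61, 62, 61, 61, 59, 72, 105, 125, 127, 127, 125, 126, 126, 125, 125, 126, 125, 124, 125, 126]
w9 232 [221, 219, 215, 210, 206, 208, 205, 158, 97, 80, 84, 85, 85, 84, 86, 84, 84, 84] | [81, 81, 81, 80, 81, 78, 76, 96, 122, 128, 126, 126, 126, 126, 127, 125, 126, 126, 125, 126]
w9 235 [221, 221, 218, 218, 218, 220, 207, 124, 87, 97, 100, 100, 100, 100, 101, 100, 100, 100] | [99, 100, 100, 100, 101, 99, 93, 86, 101, 122, 126, 126, 127, 126, 125, 12
[... 722 characters left out ...]
6, 195, 196, 198, 200, 202, 203, 203, 202, 202, 202]
w16 232 [116, 116, 118, 148, 189, 207, 206, 201, 200, 199, 174, 104, 79, 89, 91, 90, 91, 91] | [93, 91, 92, 93, 92, 93, 91, 86, 86, 127, 183, 196, 199, 199, 200, 200, 202, 204, 203, 200]
w16 235 [113, 132, 185, 204, 205, 203, 202, 197, 194, 197, 189, 123, 81, 83, 86, 87, 86, 86] | [92, 91, 92, 92, 93, 94, 92, 89, 83, 118, 183, 198, 197, 196, 195, 195, 194, 196, 199, 198]
0.049 [array([269., 228.]), array([368.6, 228. ]), array([268.8, 223.3]), array([368.8, 223.3])] [np.float64(318.7), np.float64(320.3)]
0.055 [array([270.3, 225.6]), array([367.2, 225.6]), array([270.1, 221. ]), array([367.4, 221. ])] [np.float64(318.7), np.float64(320.2)]
```

The ring is about 1.5–2 mm off centre, and the pliers and ring lean roughly 1.8° about the tool x axis (block +2.4 mm, ring +4.5 mm, 68 mm lower). The side view agrees on the sign. I'll correct both, then remeasure.

Emit:
{"api": "apply_moves", "payload": {
  "moves": [
    [[0.05, 0.2, 0, 0.01, 0, 0, 0.33], [0.1, 0.4, 0, 0.02, 0, 0, 0.33], [0.15, 0.64, 0, 0.035, 0, 0, 0.33], [0.15, 0.64, 0, 0.035, 0, 0, 0.33], [0.15, 0.64, 0, 0.035, 0, 0, 0.33]]
  ]
}}

```text
time_s: 18.45
eef_pos: [0.4895, -0.3353, 0.2697]
eef_rot: [-0.017, 0.994, -0.108, 0.002]
wrist_force: [0.3, -1.1, -2.9]
opening: 0.332
```

```bash
cat > m.py <<'E'
from h import *
import sys
from scipy.optimize import least_squares
# usage: m.py tag ; measures ring (static vs w15) and stub hole, in tool-heading axes (mm) from TCP
tag=sys.argv[1];o=get_obs();tcp=o['eef_pos'];ps=yaw();w=get_calibration('wrist');im=camera('wrist');save('w'+tag,im);s=camera('side');save('s'+tag,s)
print('tcp',tcp,'op',o['opening'],'F',o['wrist_force'],'zt',Rt(o).as_matrix()[:,2],'yaw',ps)
xt=np.array([np.cos(ps),np.sin(ps),0]);yt=np.array([np.sin(ps),-np.cos(ps),0])
zt=Rt(o).as_matrix()[:,2];J=tcp+zt*.1264   # jaw/ring mid height
ZT=J[2]+.0035
def T(u,v,z=ZT): d=onz(w,u,v,z)-tcp;return np.array([d@xt,d@yt])*1000
a=cv2.imread('pics/w15.png').astype(int);b=im[:,:,::-1].astype(int)
m=((np.abs(a-b).max(2)<10)&(np.abs(a.max(2)-91)<15))
def run(v,lo,hi):
    k=np.where(m[v,lo:hi])[0]
    if len(k)<5: return None
    return k.min()+lo-.5,k.max()+lo+.5
def circ(P,r):
    P=np.array(P);s=least_squares(lambda c:np.hypot(*(P-c).T)-r,P.mean(0)+[0,.1],loss='soft_l1',f_scale=.5);return s.x,np.std(s.fun),len(P)
lo=[T(run(v,284,320)[0],v) for v in range(166,203) if run(v,284,320)];ro=[T(run(v,350,372)[1],v) for v in range(184,206) if run(v,350,372)]
CL,CR=circ(lo,26),circ(ro,26);print('L',CL,'R',CR)
l,r=run(212,288,302),run(212,348,366)
if l and r: print('lugs',T(l[1],212),T(r[0],212))
print('eye est',(CL[0]+CR[0])/2+[.4-3,0])
g=im.max(2);u,v=np.round(proj(w,[.5135,-.3393,.104])).astype(int);q=(g[v-9:v+10,u-9:u+10]<70).astype(np.uint8)
M=cv2.moments(q,True);hu,hv=u-9+M['m10']/M['m00'],v-9+M['m01']/M['m00'];S=onz(w,hu,hv,.104);print('hole px',hu,hv,M['m00'],'T',T(hu,hv,.104),'world',S)
# side: near-lower outline of ring
c=get_calibration('side');gs=s.max(2).astype(float)
e=CL[0]
C=tcp+xt*e[0]/1000+yt*e[1]/1000
u0,v0=proj(c,[C[0],C[1],J[2]])
print('side pred centre',u0,v0)
def cyl(u,v):
    O,d=ray(c,u,v);A=d[:2]@d[:2];Bq=(O[:2]-C[:2])@d[:2];Q=(O[:2]-C[:2])@(O[:2]-C[:2])-.026**2
    D=Bq*Bq-A*Q
    return None if D<0 else O+d*(-Bq-np.sqrt(D))/A
st=[]
for uu in range(int(u0)-9,int(u0)+2):
    col=gs[int(v0):int(v0)+12,uu];k=np.argmax(np.diff(col));d=np.diff(col)
    kk=slice(max(k-1,0),k+2);ve=int(v0)+.5+np.average(np.arange(len(d))[kk],weights=np.maximum(d[kk],1e-3))
    p=cyl(uu,ve)
    if p is not None: st.append((uu,round(ve,1),round(d[k]),*np.round([(p-C)@xt*1000,(p-C)@yt*1000,p[2]*1000],1)))
for r in st: print(*r)
E
python3 m.py 17
```

```text
tcp [ 0.48951714 -0.33532141  0.26966211] op 0.3319100085692712 F [ 0.28247621 -1.11387509 -2.86914623] zt [ 0.0073708   0.03436363 -0.99938222] yaw -0.21685009516938417
L (array([27.06809333, -3.71810948]), np.float64(0.33914211907602004), 37) R (array([27.34790911,  4.26330966]), np.float64(0.29085004386889957), 22)
lugs [ 10.99889861 -21.70586523] [11.33701051 22.56983203]
eye est [24.60800122  0.27260009]
hole px 322.64150943396226 188.67924528301887 53.0 T [24.36539953 -1.47521344] world [ 0.5136293  -0.33912307  0.104     ]
side pred centre 358.52130736064606 187.3994076045561
349 192.1 43 22.1 -13.7 130.4
350 191.7 49 16.8 -19.9 136.0
351 191.8 54 12.8 -22.7 137.9
352 192.3 56 9.1 -24.3 138.0
353 192.7 57 5.8 -25.3 138.1
354 193.0 55 2.7 -25.9 138.4
355 193.3 53 -0.3 -26.0 138.1
356 193.5 54 -3.1 -25.8 137.9
357 193.7 55 -5.9 -25.3 137.6
358 193.8 56 -8.5 -24.6 137.7
359 193.8 55 -11.0 -23.6 137.8
```

```bash
python3 - <<'E'
from h import *
c=get_calibration('side');g=cv2.imread('pics/s17.png').max(2)
S=np.array([.5136,-.3392]);O,d=ray(c,359,205);n=O[:2]-S;n/=np.linalg.norm(n)
for z,r in((.104,.0195),(.0865,.0195),(.0735,.0195),(.048,.034),(.048,.0195),(.022,.034)): print(z,r,proj(c,[*(S+n*r),z]).round(2))
print('far top',proj(c,[*(S-n*.0195),.104]).round(2))
for u in(355,357,359,361): print(u,g[192:232,u].tolist())
t=get_calibration('top');gt=cv2.imread('pics/t16.png');print('top pred stub',proj(t,[*S,.104]))
E
```

```text
0.104 0.0195 [359.01 203.24]
0.0865 0.0195 [358.75 208.71]
0.0735 0.0195 [358.56 212.74]
0.048 0.034 [358.07 223.25]
0.048 0.0195 [358.2  220.51]
0.022 0.034 [357.7  231.06]
far top [359.33 196.31]
355 [74, 118, 171, 191, 195, 180, 139, 94, 82, 82, 78, 72, 68, 65, 63, 64, 55, 35, 33, 50, 67, 67, 65, 65, 64, 66, 65, 65, 70, 82, 85, 80, 70, 65, 56, 42, 33, 33, 30, 31]
357 [70, 88, 143, 191, 194, 168, 103, 84, 81, 83, 84, 81, 69, 65, 66, 67, 62, 49, 33, 31, 48, 65, 68, 67, 66, 64, 66, 66, 69, 77, 82, 80, 71, 65, 58, 44, 37, 32, 32, 30]
359 [75, 88, 143, 189, 189, 162, 94, 75, 57, 64, 82, 79, 73, 68, 65, 67, 67, 56, 31, 31, 49, 67, 66, 65, 66, 67, 66, 67, 71, 75, 82, 79, 73, 65, 61, 45, 38, 30, 29, 28]
361 [80, 74, 116, 165, 163, 115, 87, 79, 70, 74, 83, 82, 72, 68, 67, 66, 65, 56, 36, 33, 47, 65, 68, 66, 65, 68, 66, 68, 69, 77, 81, 79, 75, 66, 60, 45, 34, 30, 30, 33]
top pred stub [421.16364518 265.56410487]
```

```bash
cat > far.py <<'E'
from h import *
import sys
tag,CR,tcp=sys.argv[1],eval(sys.argv[2]),np.array(eval(sys.argv[3]));ps=-.2165
xt=np.array([np.cos(ps),np.sin(ps),0]);yt=np.array([np.sin(ps),-np.cos(ps),0])
c=get_calibration('side');g=cv2.imread(f'pics/s{tag}.png').max(2).astype(float)
C=tcp+xt*CR[0]/1000+yt*CR[1]/1000
for u in range(351,360):
    O,d=ray(c,u,180);v0=int(proj(c,[C[0],C[1],tcp[2]-.128])[1])
    col=g[v0-9:v0+1,u];D=np.diff(col);k=D.argmax();kk=slice(max(k-1,0),k+2);ve=v0-9+.5+np.average(np.arange(len(D))[kk],weights=np.maximum(D[kk],1e-3))
    O,d=ray(c,u,ve);A=d[:2]@d[:2];B=(O[:2]-C[:2])@d[:2];Q=(O[:2]-C[:2])@(O[:2]-C[:2])-.026**2;X=B*B-A*Q
    if X<0: continue
    p=O+d*(-B+np.sqrt(X))/A;print(u,round(ve,1),D[k],np.round([(p-C)@xt*1000,(p-C)@yt*1000,p[2]*1000],1))
E
python3 far.py 17 "[27.35,4.26]" "[.48952,-.33532,.26966]"; python3 far.py 16 "[27.5,8.69]" "[.48956,-.3274,.26957]"
```

```text
351 184.2 13.0 [ 25.9   1.8 142.7]
352 183.5 16.0 [ 25.1   7.  142.6]
353 182.7 14.0 [ 23.7  10.8 143.5]
354 182.0 14.0 [ 22.   13.9 144.5]
355 181.6 13.0 [ 20.   16.6 145.1]
356 181.5 11.0 [ 17.9  18.8 144.8]
357 181.1 11.0 [ 15.7  20.7 145.7]
358 180.9 13.0 [ 13.4  22.3 145.8]
359 181.0 14.0 [ 10.9  23.6 145.5]
351 184.6 13.0 [ 26.    1.4 143.4]
352 183.5 12.0 [ 25.1   6.6 144.5]
353 182.6 16.0 [ 23.8  10.5 145.8]
354 182.2 18.0 [ 22.1  13.7 146.1]
355 181.7 35.0 [ 20.2  16.4 146.6]
356 181.6 41.0 [ 18.1  18.6 146.4]
357 181.3 41.0 [ 15.9  20.6 146.8]
358 181.1 34.0 [ 13.6  22.2 147.2]
359 180.9 37.0 [ 11.1  23.5 147.9]
```

The ring is now level: near and far top edges agree within 0.5 mm over 46 mm, with no pitch. Its mid-height is 127.3 mm below the TCP. The sideways error is −1.75 mm in tool y. I'll correct that and go down to just above the stub.

Emit:
{"api": "apply_moves", "payload": {
  "moves": [
    [[-0.02, -0.17, 0.2, 0, 0, 0, 0.33], [-0.02, -0.14, 0.8, 0, 0, 0, 0.33], [-0.02, -0.11, 1.6, 0, 0, 0, 0.33], [-0.02, -0.09, 2.3, 0, 0, 0, 0.33], [-0.02, -0.07, 2.8, 0, 0, 0, 0.33], [-0.02, -0.07, 3, 0, 0, 0, 0.33], [-0.02, -0.07, 3, 0, 0, 0, 0.33], [-0.02, -0.07, 3, 0, 0, 0, 0.33]]
  ]
}}

```text
time_s: 19.35
eef_pos: [0.49, -0.3334, 0.2401]
eef_rot: [-0.017, 0.994, -0.108, 0.002]
wrist_force: [-0.8, 0.2, -2.3]
opening: 0.334
```

```bash
python3 m.py 18
```

```text
tcp [ 0.48998738 -0.33337486  0.24008669] op 0.3338614905162901 F [-0.83936404  0.1658355  -2.28802752] zt [ 0.00782139  0.03383927 -0.99939668] yaw -0.21624122438335275
L (array([27.44527214, -3.77823747]), np.float64(0.26570118335512477), 37) R (array([28.12720829,  4.40454646]), np.float64(0.49298062759794764), 22)
lugs [ 11.05558955 -21.66461112] [11.39123367 22.61167498]
eye est [25.18624022  0.31315449]
hole px 324.484375 193.921875 64.0 T [24.26082154  0.68994839] world [ 0.51353515 -0.33925414  0.104     ]
side pred centre 357.6755796696342 197.14033927010482
349 199.8 32 18.2 -18.6 110.6
350 200.8 49 13.8 -22.1 110.3
351 201.7 51 10.0 -24.0 109.5
352 202.4 39 6.5 -25.2 108.7
353 197.5 30 3.9 -25.7 124.8
354 206.1 5 -0.1 -26.0 99.0
355 203.5 3 -2.7 -25.9 107.7
356 204.5 2 -5.5 -25.4 105.0
357 203.5 0 -8.1 -24.7 108.4
358 202.5 2 -10.5 -23.8 111.7
```

Emit:
{"api": "apply_moves", "payload": {
  "moves": [
    [[0, 0.04, 0.1, 0, 0, 0, 0.33], [0, 0.05, 0.3, 0, 0, 0, 0.33], [0, 0.06, 0.5, 0, 0, 0, 0.33], [0, 0.06, 0.7, 0, 0, 0, 0.33], [0, 0.07, 0.9, 0, 0, 0, 0.33], [0, 0.075, 1.0, 0, 0, 0, 0.33], [0, 0.075, 1.0, 0, 0, 0, 0.33]]
  ]
}}

```text
time_s: 20.15
eef_pos: [0.4897, -0.3335, 0.2297]
eef_rot: [-0.018, 0.994, -0.108, 0.002]
wrist_force: [-0.7, 0.8, -1.4]
opening: 0.335
```

```bash
python3 m.py 19 | head -7; python3 -c "
from h import *
o=get_obs();print(o['torque'])"
```

```text
tcp [ 0.48971673 -0.33353536  0.22971953] op 0.33549540378086246 F [-0.72650482  0.76599731 -1.36509592] zt [ 0.00737518  0.03440742 -0.99938068] yaw -0.2162543277952089
L (array([27.33965157, -3.81793075]), np.float64(0.31140065816263596), 37) R (array([28.5366107 ,  4.45513782]), np.float64(0.41404203104462317), 22)
lugs [ 11.01002763 -21.70302319] [11.35175569 22.57205755]
eye est [25.33813113  0.31860354]
hole px 324.15492957746477 195.45070422535213 71.0 T [24.61536245  0.50031306] world [ 0.5136514  -0.33930581  0.104     ]
side pred centre 357.6651365641571 200.39579657769718
349 203.2 29 18.3 -18.5 99.6
[0.07599769 0.02299179 0.02119829]
```

The ring is already 5 mm below the stub's top face. The ring hasn't shifted in the jaws and the force is only noise. I'll continue down to the groove.

Emit:
{"api": "apply_moves", "payload": {
  "moves": [
    [[0, 0.015, 0.3, 0, 0, 0, 0.33], [-0.01, 0.03, 0.7, 0, 0, 0, 0.33], [-0.02, 0.05, 1.1, 0, 0, 0, 0.33], [-0.02, 0.065, 1.5, 0, 0, 0, 0.33], [-0.02, 0.08, 1.9, 0, 0, 0, 0.33], [-0.02, 0.09, 2.15, 0, 0, 0, 0.33], [-0.02, 0.095, 2.24, 0, 0, 0, 0.33], [-0.02, 0.095, 2.24, 0, 0, 0, 0.33]]
  ]
}}

```text
time_s: 21.05
eef_pos: [0.4895, -0.3337, 0.2072]
eef_rot: [-0.018, 0.994, -0.108, 0.002]
wrist_force: [-0.5, 0.5, -1.6]
opening: 0.333
```

Emit:
{"api": "apply_moves", "payload": {
  "moves": [
    [[0, 0, 0, 0, 0, 0, 0.33], [0, 0, 0, 0, 0, 0, 0.33]]
  ]
}}

```text
time_s: 21.25
eef_pos: [0.4896, -0.3338, 0.2076]
eef_rot: [-0.017, 0.994, -0.108, 0.002]
wrist_force: [0.8, -0.3, -3.7]
opening: 0.334
```

```bash
python3 m.py 20; python3 - <<'E'
from h import *
c=get_calibration('side');g=cv2.imread('pics/s20.png').max(2)
for v in range(198,226): print(v,' '.join(f'{x:3d}' for x in g[v,344:376]))
print('groove top/bot near',proj(c,[.5136,-.3393,.08]))
E
```

```text
tcp [ 0.4896492  -0.33378595  0.20761635] op 0.33353177588055505 F [ 0.84850698 -0.29827355 -3.67906872] zt [ 0.00778494  0.03394142 -0.9993935 ] yaw -0.2161785322062251
L (array([27.88938138, -3.72604541]), np.float64(0.2727309750009864), 37) R (array([28.34226611,  4.57770485]), np.float64(1.093828197260786), 22)
lugs [ 11.05716731 -21.63470051] [11.3857781 21.8117306]
eye est [25.51582374  0.42582972]
hole px 323.35714285714283 200.20238095238096 84.0 T [24.65506455  0.24957015] world [ 0.51367687 -0.33931819  0.104     ]
side pred centre 357.2237549002354 207.16138518584285
348 208.0 22 22.6 -12.9 79.9
349 208.5 42 16.8 -19.9 83.3
350 209.5 51 12.6 -22.8 82.8
351 210.1 49 8.9 -24.4 82.6
352 210.6 29 5.5 -25.4 82.5
353 217.5 4 1.5 -26.0 61.4
354 208.2 8 -0.4 -26.0 92.0
355 208.0 8 -3.2 -25.8 93.3
356 208.8 6 -6.0 -25.3 91.1
357 209.3 9 -8.7 -24.5 89.9
358 209.5 4 -11.3 -23.4 89.1
198 198 197 195 193 193 192 194 194 195 193 172 138 128 104  99  95  87  82  77  73  67  64  74  76  69  60  66  63  62  64  80 148
199 199 200 197 193 194 193 193 190 180 167 120  94  89  85  82  75  74 
[... 2839 characters left out ...]
  55  38  48  60  74  80  82  82  83  80  82  79  77  75  73  76  78  75  81  81  82  84  90  78  68  53  57  76 103  96  57
222  91  47  37  44  56  63  69  73  81  82  84  84  83  82  81  83  82  82  83  84  83  82  80  75  69  58  58  65  69 104 107  84
223  63  37  37  39  46  55  62  62  68  74  77  80  80  79  80  80  82  79  80  78  75  77  72  64  57  56  65  67  61 103 107 106
224  58  34  29  35  39  46  53  60  63  67  66  71  70  70  73  73  74  74  72  69  65  67  62  58  53  49  64  56  60 101 108 107
225  59  36  28  31  35  39  40  51  60  59  61  65  65  64  65  66  68  66  64  66  61  57  55  46  44  46  51  43  58 103 107 109
groove top/bot near [358.82879805 207.15933884]
```

Side-view points near the pin end hint at some pitch. I'll check that with the leftmost silhouette point of the ring in each side frame against the level prediction.

```bash
cat > p.py <<'E'
from h import *
c=get_calibration('side');ps=-.2163
xt=np.array([np.cos(ps),np.sin(ps),0]);yt=np.array([np.sin(ps),-np.cos(ps),0])
F={'17':([.48952,-.33532,.26966],.27),'18':([.48999,-.33337,.24009],.33),'19':([.48972,-.33354,.22972],.35),'20':([.48965,-.33379,.20762],.35)}
for k,(t,ey) in F.items():
    t=np.array(t);g=cv2.imread(f'pics/s{k}.png').max(2).astype(float)
    P=np.array([t+xt*(27.3+26*np.cos(a))/1000+yt*(ey+s*(4.1+26*np.sin(a)))/1000-[0,0,.1273] for s in(-1,1) for a in np.linspace(0,np.pi*.6,120)])
    uv=np.array([proj(c,p) for p in P]);i=uv[:,0].argmin();pu,pv=uv[i]
    E=[]
    for v in range(int(pv)-6,int(pv)+7):
        row=g[v,int(pu)-4:int(pu)+8];bg=np.median(g[v,int(pu)-8:int(pu)-3]);
        d=bg-row;k2=np.argmax(np.abs(d)>0.5*abs(bg-82));E.append((v,int(pu)-4+k2,int(bg),row.astype(int).tolist()))
    print(k,'pred',uv[i].round(2),'at tool',((P[i]-t)@xt).round(4),((P[i]-t)@yt).round(4))
    for e in E: print('  ',*e)
E
python3 p.py
```

```text
17 pred [348.91 187.55] at tool 0.0513 -0.0139
   181 344 48 [47, 47, 49, 43, 50, 45, 45, 47, 49, 50, 52, 55]
   182 355 46 [46, 47, 47, 47, 48, 47, 47, 49, 48, 55, 64, 68]
   183 353 47 [47, 49, 50, 46, 48, 44, 49, 54, 57, 69, 78, 76]
   184 352 46 [46, 48, 48, 48, 46, 45, 52, 64, 73, 80, 76, 70]
   185 351 47 [47, 47, 47, 46, 46, 48, 59, 77, 81, 79, 66, 60]
   186 350 47 [46, 48, 48, 47, 44, 50, 68, 79, 80, 72, 57, 54]
   187 350 47 [47, 48, 46, 45, 49, 50, 75, 83, 76, 64, 51, 49]
   188 350 50 [50, 49, 49, 51, 50, 53, 71, 81, 77, 64, 50, 49]
   189 345 73 [69, 63, 62, 63, 58, 59, 67, 76, 79, 71, 60, 54]
   190 346 110 [108, 99, 95, 90, 81, 78, 71, 68, 70, 74, 74, 65]
   191 348 149 [147, 148, 142, 117, 108, 106, 95, 81, 72, 71, 73, 73]
   192 351 190 [190, 188, 185, 153, 146, 146, 144, 135, 113, 88, 76, 74]
   193 354 195 [192, 194, 194, 189, 188, 189, 189, 185, 169, 145, 131, 118]
18 pred [348.31 197.28] at tool 0.0513 -0.0138
   191 348 148 [148, 147, 142, 115, 109, 107, 109, 112, 134, 118, 112, 86]
   192 351 190 [190, 189, 186, 153, 147, 146, 145, 135, 153, 128, 116, 88]
   19
[... 2044 characters left out ...]
195 [193, 194, 194, 192, 178, 106, 87, 78, 70, 60, 62, 68]
   205 349 195 [194, 195, 192, 190, 154, 95, 83, 89, 103, 70, 62, 65]
   206 348 196 [196, 194, 195, 188, 138, 83, 84, 105, 135, 88, 64, 65]
   207 349 194 [194, 193, 194, 190, 148, 83, 77, 87, 115, 98, 68, 65]
   208 349 194 [194, 194, 195, 194, 170, 113, 75, 77, 87, 97, 72, 73]
   209 350 195 [194, 196, 196, 195, 191, 155, 108, 78, 74, 82, 80, 80]
   210 351 195 [195, 196, 197, 196, 196, 190, 159, 120, 79, 71, 73, 77]
   211 352 196 [197, 198, 196, 198, 197, 197, 192, 169, 108, 71, 67, 66]
   212 352 198 [198, 197, 195, 193, 195, 197, 193, 175, 117, 72, 65, 66]
   213 351 197 [197, 194, 178, 169, 172, 176, 165, 134, 85, 65, 64, 66]
```

In the last frame the pin end sits about 1.7 px (5 mm) higher than a level ring would. In the frames before it was level within 0.4 px. So the pin-side bump is dragging on the stub, which means the ring needs 1.5–2 mm more +x. Backing up the same way should drag it level again.

Emit:
{"api": "apply_moves", "payload": {
  "moves": [
    [[0, -0.01, -0.3, 0, 0, 0, 0.33], [0.01, -0.03, -0.8, 0, 0, 0, 0.33], [0.02, -0.05, -1.4, 0, 0, 0, 0.33], [0.02, -0.07, -2, 0, 0, 0, 0.33], [0.02, -0.095, -2.6, 0, 0, 0, 0.33], [0.02, -0.115, -3.2, 0, 0, 0, 0.33], [0.02, -0.115, -3.2, 0, 0, 0, 0.33], [0.02, -0.115, -3.2, 0, 0, 0, 0.33]]
  ]
}}

```text
time_s: 22.15
eef_pos: [0.4898, -0.3338, 0.2396]
eef_rot: [-0.017, 0.994, -0.108, 0.002]
wrist_force: [-0.1, 0.3, -3.8]
opening: 0.331
```

```bash
python3 m.py 21; sed -i "s/^F=.*/import sys\nF={sys.argv[1]:(get_obs()['eef_pos'],.35)}/" p.py; python3 p.py 21
python3 - <<'E'
from h import *
for n in('w15','w16','w17','w19','w20','w21'):
    g=cv2.imread(f'pics/{n}.png').max(2);print(n,'block back edge',g[226:236,300].tolist(),g[226:236,340].tolist(),'pin',g[154:176,323].tolist())
E
```

```text
tcp [ 0.48979302 -0.3337547   0.23958378] op 0.33098795807567144 F [-0.11796932  0.33250324 -3.826622  ] zt [ 0.00773182  0.03395082 -0.9993936 ] yaw -0.2161760820538505
L (array([26.6648894, -3.4623609]), np.float64(0.5663382785350072), 37) R (array([27.28432951,  4.254757  ]), np.float64(0.5628478685808127), 22)
lugs [ 11.05781879 -21.61979886] [11.39161808 22.65963883]
eye est [24.37460945  0.39619805]
hole px 323.86764705882354 193.85294117647058 68.0 T [24.40066411  0.21118703] world [ 0.51358045 -0.33919483  0.104     ]
side pred centre 358.0645278401656 197.2482039747852
349 198.0 17 20.6 -15.9 114.1
350 199.4 44 15.6 -20.8 113.6
351 200.3 49 11.6 -23.3 112.9
352 200.7 51 8.0 -24.7 113.3
353 206.3 25 4.1 -25.7 96.9
354 201.5 3 1.6 -25.9 112.8
355 202.5 1 -1.4 -26.0 110.4
356 202.5 2 -4.2 -25.7 110.9
357 202.5 4 -6.9 -25.1 111.3
358 203.3 3 -9.6 -24.2 109.1
359 203.3 4 -12.1 -23.0 109.0
21 pred [348.47 197.6 ] at tool 0.0513 -0.0138
   191 348 149 [149, 147, 142, 116, 109, 107, 104, 100, 94, 85, 83, 79]
   192 350 191 [189, 190, 183, 153, 146, 144, 129, 100, 87, 85, 79, 78]
   
[... 1281 characters left out ...]
, 88, 92, 92, 87] pin [98, 98, 98, 98, 96, 88, 85, 92, 94, 94, 94, 94, 94, 95, 94, 95, 93, 93, 92, 93, 94, 93]
w19 block back edge [57, 57, 58, 60, 73, 84, 89, 92, 88, 86] [57, 57, 58, 58, 69, 82, 90, 94, 91, 87] pin [100, 98, 97, 98, 96, 82, 74, 87, 90, 90, 91, 89, 89, 90, 89, 89, 89, 89, 89, 90, 92, 94]
w20 block back edge [57, 58, 62, 75, 85, 90, 91, 88, 86, 80] [58, 58, 59, 70, 84, 91, 94, 91, 85, 80] pin [103, 101, 100, 92, 70, 69, 83, 87, 86, 86, 86, 86, 87, 86, 87, 86, 86, 86, 82, 69, 66, 89]
w21 block back edge [56, 58, 59, 63, 74, 84, 92, 90, 88, 85] [57, 56, 57, 59, 70, 82, 90, 93, 91, 85] pin [101, 98, 98, 98, 97, 83, 67, 77, 85, 87, 87, 87, 86, 86, 87, 85, 87, 86, 85, 86, 86, 92]
```

The ring is still about 0.09 rad pin-high in the notches. I'll back off, pitch the tool to level it, and shift +x. The bump sets the clearance on that side.

Emit:
{"api": "apply_moves", "payload": {
  "moves": [
    [[0, -0.04, -1, 0, 0, 0, 0.33], [0.3, -0.04, -1, 0, -0.02, 0, 0.33], [0.6, -0.04, -1, 0, -0.04, 0, 0.33], [0.9, -0.04, -1, 0, -0.06, 0, 0.33], [1.2, -0.04, -1, 0, -0.08, 0, 0.33], [1.2, -0.04, -1, 0, -0.08, 0, 0.33], [1.2, -0.04, -1, 0, -0.08, 0, 0.33]]
  ]
}}

```text
time_s: 22.95
eef_pos: [0.5017, -0.3361, 0.2489]
eef_rot: [-0.022, 0.993, -0.107, -0.038]
wrist_force: [-0.1, 0.0, -2.5]
opening: 0.332
```

```bash
cat > n.py <<'E'
# ring & stub using true tool frame; side rows around ring
from h import *
import sys
tag=sys.argv[1];o=get_obs();w=get_calibration('wrist');im=camera('wrist');save('w'+tag,im);s=camera('side');save('s'+tag,s)
R=Rt(o).as_matrix();tcp=o['eef_pos'];print('tcp',tcp,o['opening'],o['wrist_force'].round(1),'R z',R[2].round(4))
c=get_calibration('side');g=s.max(2).astype(float)
# ring level model: eye world from wrist pixels: pin blob (323.3,166) & lugs; plane z = zr+.0035
zr=float(sys.argv[2])if len(sys.argv)>2 else (tcp+R@np.array([.027,0,.1273]))[2]
gm=im.max(2)
col=gm[150:182,323].tolist();print('pin col',col)
h=R[:,0].copy();h[2]=0;h/=np.linalg.norm(h);y=np.array([h[1],-h[0],0])
pin=onz(w,323.3,166,zr+.0035);bi=onz(w,323.5,172.7,zr+.0035)
u,v=np.round(proj(w,[.5136,-.3393,.104])).astype(int);q=(gm[v-9:v+10,u-9:u+10]<70).astype(np.uint8);M=cv2.moments(q,True)
S=onz(w,u-9+M['m10']/M['m00'],v-9+M['m01']/M['m00'],.104)
f=lambda p:np.round([(p-S)@h*1000,(p-S)@y*1000],2)
print('zr',zr,'stub',S[:2],M['m00'],'rel to stub (x,y mm): pin',f(pin),'bump inner',f(bi),'lug mid',f((onz(w,297.5,212,zr+.0035)+onz(w,350.5,212,zr+.0035))/2))
org=pin-h*.0225;P=[org+h*(-.4+26*np.cos(a))/1000+y*sg*(4.1+26*np.sin(a))/1000 for sg in(-1,1) for a in np.linspace(0,np.pi*.6,120)]
uv=np.array([proj(c,[p[0],p[1],zr]) for p in P]);i=uv[:,0].argmin();pu,pv=uv[i];print('side leftmost pred',uv[i].round(2))
for r in range(int(pv)-6,int(pv)+8): print(r,g[r,int(pu)-4:int(pu)+9].astype(int).tolist())
E
python3 n.py 22
```

```text
tcp [ 0.50165298 -0.33610064  0.24886601] 0.3323150262084375 [-0.1  0.  -2.5] R z [-0.0807 -0.0355 -0.9961]
pin col [97, 97, 95, 95, 95, 95, 95, 94, 82, 66, 73, 88, 89, 90, 89, 90, 90, 89, 88, 89, 88, 88, 88, 89, 91, 92, 92, 91, 92, 91, 90, 91]
zr 0.11988324423510074 stub [ 0.51357706 -0.33919464] 59.0 rel to stub (x,y mm): pin [26.76 -0.83] bump inner [21.39 -0.64] lug mid [-11.68  -0.14]
side leftmost pred [348.03 195.08]
189 [70, 65, 64, 63, 59, 56, 65, 73, 79, 77, 72, 71, 68]
190 [107, 97, 96, 90, 78, 74, 78, 82, 78, 72, 79, 82, 85]
191 [147, 145, 141, 114, 102, 87, 82, 81, 83, 117, 137, 138, 141]
192 [190, 190, 185, 152, 110, 88, 85, 75, 91, 166, 187, 188, 188]
193 [195, 197, 196, 186, 123, 89, 83, 89, 132, 185, 194, 195, 195]
194 [195, 199, 197, 191, 126, 86, 84, 104, 160, 188, 193, 195, 195]
195 [196, 195, 197, 191, 138, 84, 79, 89, 128, 163, 179, 192, 192]
196 [194, 196, 197, 192, 158, 98, 72, 80, 87, 112, 144, 164, 170]
197 [197, 196, 195, 195, 188, 147, 93, 76, 72, 79, 88, 96, 109]
198 [199, 197, 195, 195, 195, 187, 146, 118, 89, 71, 70, 70, 75]
199 [200, 199, 197, 196, 192, 193, 187, 171, 143, 93, 75, 68, 69]
200 [197, 199, 197, 194, 194, 194, 194, 192, 183, 116, 85, 76, 76]
201 [197, 199, 199, 195, 192, 194, 196, 196, 186, 109, 82, 84, 82]
202 [197, 197, 196, 195, 192, 192, 195, 195, 177, 96, 73, 80, 83]
```

Emit:
{"api": "apply_moves", "payload": {
  "moves": [
    [[0.23, 0.03, 0, 0, -0.02, 0, 0.33], [0.46, 0.05, 0, 0, -0.04, 0, 0.33], [0.46, 0.05, 0, 0, -0.04, 0, 0.33], [0.46, 0.05, 0, 0, -0.04, 0, 0.33], [0.46, 0.05, 0, 0, -0.04, 0, 0.33]]
  ]
}}

```text
time_s: 23.55
eef_pos: [0.5058, -0.3377, 0.2489]
eef_rot: [-0.024, 0.992, -0.107, -0.058]
wrist_force: [-0.3, -0.3, -2.5]
opening: 0.336
```

```bash
python3 n.py 23; python3 - <<'E'
from h import *
g=cv2.imread('pics/s23.png').max(2)
for v in range(180,206): print(v,' '.join(f'{x:3d}' for x in g[v,345:372]))
gw=cv2.imread('pics/w23.png').max(2)
for v in (180,186,190,196,200,206,212): print(v,gw[v,280:304].tolist(),gw[v,344:370].tolist())
E
```

```text
tcp [ 0.50584392 -0.33767457  0.24893668] 0.3358907231561919 [-0.3 -0.3 -2.5] R z [-0.1198 -0.0351 -0.9922]
pin col [94, 95, 96, 96, 94, 94, 89, 70, 68, 86, 91, 91, 90, 90, 91, 90, 90, 91, 91, 90, 88, 89, 92, 93, 93, 93, 93, 92, 94, 94, 91, 93]
zr 0.11939820752425831 stub [ 0.5137168  -0.33927509] 57.0 rel to stub (x,y mm): pin [26.27 -0.19] bump inner [ 2.088e+01 -1.000e-02] lug mid [-12.53   0.47]
side leftmost pred [348.24 195.15]
189 [67, 62, 62, 65, 58, 56, 61, 72, 78, 75, 71, 71, 70]
190 [107, 98, 97, 90, 80, 70, 75, 83, 80, 72, 77, 83, 83]
191 [147, 147, 142, 115, 101, 84, 82, 81, 80, 100, 131, 136, 141]
192 [190, 191, 186, 151, 110, 86, 82, 76, 90, 152, 184, 187, 188]
193 [195, 197, 196, 184, 120, 87, 83, 94, 127, 182, 193, 194, 193]
194 [195, 196, 198, 189, 120, 86, 87, 120, 156, 188, 191, 195, 195]
195 [198, 195, 197, 190, 125, 82, 82, 105, 141, 165, 182, 191, 193]
196 [194, 195, 198, 193, 146, 86, 72, 81, 92, 112, 143, 164, 171]
197 [198, 196, 194, 193, 172, 123, 81, 73, 74, 80, 88, 95, 109]
198 [200, 198, 197, 194, 190, 171, 135, 106, 88, 71, 68, 70, 74]
199 [200, 200, 19
[... 4098 characters left out ...]
 211, 215, 202, 119, 100, 125, 123, 100, 91, 92, 91, 91, 92, 93, 90, 78, 65, 81, 96, 88, 83, 91] [101, 94, 101, 93, 86, 84, 70, 67, 85, 110, 162, 183, 183, 182, 183, 185, 178, 143, 118, 103, 104, 116, 125, 132, 134, 133]
206 [207, 207, 207, 210, 214, 205, 127, 106, 124, 129, 124, 100, 91, 91, 91, 90, 92, 89, 82, 116, 131, 131, 129, 131] [130, 131, 130, 131, 131, 128, 113, 89, 95, 114, 121, 149, 194, 202, 173, 110, 88, 90, 92, 91, 93, 94, 94, 94, 97, 116]
212 [205, 206, 208, 209, 211, 217, 209, 128, 109, 117, 86, 83, 90, 92, 92, 92, 93, 90, 77, 70, 63, 89, 124, 134] [129, 129, 130, 130, 132, 129, 107, 90, 89, 112, 170, 182, 181, 175, 155, 131, 125, 123, 118, 114, 117, 120, 123, 127, 125, 121]
```

The ring has also rolled a little. I'll carry it to a spot over bare table, where both cameras see its whole outline cleanly, and fit its plane there.

```bash
python3 - <<'E'
from h import *
p=get_obs()['eef_pos'];print(p,row(p+[-.10,.14,.02]))
E
```

```text
[ 0.50578188 -0.33767097  0.24907975] [-12.87 -11.59  -0.06]
```

Emit:
{"api": "apply_moves", "payload": {
  "moves": [
    [[0, 0, -1.5, 0, 0, 0, 0.33], [-2, -1.8, -1.5, 0, 0, 0, 0.33], [-4.5, -4, -1.5, 0, 0, 0, 0.33], [-7, -6.4, -1, 0, 0, 0, 0.33], [-9.5, -8.6, -0.5, 0, 0, 0, 0.33], [-11.5, -10.4, 0, 0, 0, 0, 0.33], [-12.6, -11.3, 0, 0, 0, 0, 0.33], [-12.9, -11.6, 0, 0, 0, 0, 0.33]]
  ]
}}

```text
time_s: 24.45
eef_pos: [0.4052, -0.1968, 0.2702]
eef_rot: [-0.023, 0.992, -0.106, -0.057]
wrist_force: [0.0, -0.4, -2.9]
opening: 0.335
```

Emit:
{"api": "apply_moves", "payload": {
  "moves": [
    [[0, 0, 0, 0, 0, 0, 0.33], [0, 0, 0, 0, 0, 0, 0.33], [0, 0, 0, 0, 0, 0, 0.33]]
  ]
}}

```text
time_s: 24.75
eef_pos: [0.4059, -0.1983, 0.2687]
eef_rot: [-0.024, 0.992, -0.107, -0.058]
wrist_force: [0.2, -0.6, -2.4]
opening: 0.334
```

```bash
python3 - <<'E'
from h import *
o=get_obs();print(o['eef_pos'],Rt(o).as_matrix().round(4).tolist(),o['opening'],o['wrist_force'])
np.save('o24.npy',dict(p=o['eef_pos'],R=Rt(o).as_matrix(),w=get_calibration('wrist')),allow_pickle=True)
im=camera('wrist');save('w24',im);s=camera('side');save('s24',s)
R=Rt(o).as_matrix();c=get_calibration('side');J=o['eef_pos']+R@[.027,0,.1273];u,v=proj(c,J).astype(int);print('ring centre side',u,v)
g=s.max(2)
for r in range(v-14,v+15): print(r,' '.join(f'{x:3d}' for x in g[r,u-16:u+16]))
gw=im.max(2)
print('wrist');
for r in range(150,222,3): print(r,' '.join(f'{x:3d}' for x in gw[r,278:304]),'|',' '.join(f'{x:3d}' for x in gw[r,344:370]))
print([gw[r,316:332].tolist() for r in range(154,178,2)])
E
```

```text
[ 0.40591042 -0.1982914   0.26866738] [[0.9705, -0.2149, -0.1093], [-0.2094, -0.976, 0.0594], [-0.1195, -0.0347, -0.9922]] 0.3340938645568179 [ 0.17332847 -0.56633462 -2.41573291]
ring centre side 388 219
205  64  83 132 137 136 137 136 136 135 137 139 138 139 139 138 137 133  98  67  63  61  64  62  61  63  60  62  61  55  59  61  56
206  67 103 168 176 177 177 178 178 177 176 178 177 178 178 179 179 173 132  98  82  71  63  62  63  61  64  61  58  53  60  62  57
207  67 112 174 180 182 181 181 182 182 182 183 183 181 181 183 182 180 162 144 135 111  95  67  63  62  80  78  63  54  61  64  60
208  74 130 175 181 182 178 179 180 181 181 181 180 181 178 181 179 181 177 179 177 163 140  82  66  74 126 126  79  57  62  64  62
209  89 154 179 182 181 181 180 180 182 180 179 171 164 161 159 160 160 160 163 169 176 165  89  65  84 164 168  93  61  64  61  60
210 134 172 181 182 181 182 182 179 177 165 153 130 122 117 106 104 103 104 119 137 163 159  87  63  76 144 152  88  66  63  61  62
211 176 181 182 181 181 182 180 177 158 125  94  83  79  76  76  72  73  72  77  87 123 126  75  63  66
[... 8260 characters left out ...]
88, 90, 92, 94, 91, 83, 77, 77, 77, 75], [92, 92, 93, 92, 94, 95, 95, 95, 95, 97, 98, 97, 94, 93, 96, 96], [95, 94, 95, 94, 95, 95, 96, 95, 95, 96, 95, 95, 97, 96, 97, 97], [94, 94, 94, 94, 95, 93, 94, 95, 96, 96, 95, 95, 95, 97, 97, 97], [94, 93, 94, 93, 94, 95, 95, 94, 94, 96, 96, 96, 96, 95, 95, 95], [107, 110, 106, 98, 94, 95, 95, 93, 95, 96, 95, 95, 96, 100, 105, 106], [120, 119, 118, 115, 108, 101, 98, 95, 97, 99, 101, 104, 109, 111, 114, 116], [119, 117, 116, 118, 119, 118, 117, 114, 112, 112, 114, 117, 117, 117, 118, 120], [112, 114, 115, 114, 115, 117, 119, 118, 116, 115, 117, 119, 120, 119, 119, 119], [197, 201, 195, 162, 148, 147, 158, 190, 198, 188, 138, 117, 117, 118, 118, 119]]
```

```bash
cat > pl.py <<'E'
from h import *
from scipy.optimize import least_squares
D=np.load('o24.npy',allow_pickle=True).item();w,p,R=D['w'],D['p'],D['R'];c=get_calibration('side')
h=R[:,0].copy();h[2]=0;h/=np.linalg.norm(h);y=np.array([h[1],-h[0],0])
Lp=[(297.6,165),(294.5,168),(292.3,171),(290.2,174),(289.4,177),(289.2,180),(288,183),(287.1,186),(287.2,189),(287.3,192),(287.4,195),(288.1,198),(289.2,201)]
Rp=[(351.3,165),(353.6,168),(356.2,171),(358.3,174),(359.1,177),(359.9,180),(361.1,183),(361.8,186)]
Jz=(p+R@[0,0,.1273])
far=[(382,210.6),(384,210.2),(386,210.0),(388,209.8),(390,209.9)]
near=[(382,223.6),(384,224.3),(386,224.7),(388,225.0),(390,225.3)]
a=Jz[2];b=cc=0.
for it in range(6):
    zt=lambda q:a+.0035+b*((q-Jz)@h)+cc*((q-Jz)@y)
    def pt(u,v):
        z=a
        for _ in range(4): q=onz(w,u,v,z);z=zt(q)
        return np.array([(q-Jz)@h,(q-Jz)@y])*1000
    fit=lambda P:least_squares(lambda k:np.hypot(*(P-k).T)-26,P.mean(0)+[0,.1]);
    PL,PR=[np.array([pt(*e) for e in E]) for E in(Lp,Rp)]
    sl,sr=fit(PL),fit(PR);CL,CR=sl.x,sr.x
    rows=[]
    for E,C,s,off in((far,CR,1,-.0035),(near,CL,-1,.0035)):
        Cw=Jz+h*C[0]/1000+y*C[1]/1000
        for u,v in E:
            O,d=ray(c,u,v);A=d[:2]@d[:2];B=(O[:2]-Cw[:2])@d[:2];Q=(O[:2]-Cw[:2])@(O[:2]-Cw[:2])-.026**2;X=B*B-A*Q
            q=O+d*(-B+s*np.sqrt(X))/A;rows.append(((q-Jz)@h,(q-Jz)@y,q[2]+off))
    rows=np.array(rows);M=np.c_[np.ones(len(rows)),rows[:,:2]];(a,b,cc),res,*_=np.linalg.lstsq(M,rows[:,2],rcond=None)
print('CL',CL,'CR',CR,np.std(sl.fun),np.std(sr.fun));print('z at jaw',a,'Jz',Jz[2],'pitch slope',b,'roll slope',cc)
print((rows*1000).round(1).tolist());print('pin outer',pt(324.5,155.5),'bump in',pt(324,171),'res',((M@[a,b,cc]-rows[:,2])*1000).round(1))
print('lugs',pt(297.8,210),pt(350.2,210))
E
python3 pl.py
```

```text
CL [30.56372199  0.57691806] CR [31.00806086  9.24386911] 0.34930472177311117 0.22842051785116457
z at jaw 0.1400706288618902 Jz 0.14235661446982503 pitch slope 0.04013186444534728 roll slope -0.008618660732807672
[[52.6, 23.8, 141.6], [48.8, 28.2, 141.3], [44.5, 31.5, 141.2], [40.0, 33.7, 141.7], [35.1, 34.9, 142.0], [35.0, -25.0, 142.2], [29.7, -25.4, 141.8], [24.7, -24.8, 141.6], [20.1, -23.2, 141.0], [15.7, -20.7, 139.9]]
pin outer [58.39537906  5.13926878] bump in [46.13586021  4.79768034] res [ 0.4  0.5  0.4 -0.4 -0.8 -0.5 -0.3 -0.3  0.   1. ]
lugs [ 12.90648549 -17.05973621] [13.11760118 26.82243193]
```

```bash
cat >> pl.py <<'E'
P=[Jz+h*(30.8+26*np.cos(t))/1000+y*(C+s*26*np.sin(t))/1000 for s,C in((-1,.6),(1,9.2)) for t in np.linspace(0,2,200)]
for z in(.139,.141,.143,.145):
    uv=np.array([proj(c,[q[0],q[1],z]) for q in P]);i=uv[:,0].argmin();print(z,uv[i].round(2),((P[i]-Jz)@h).round(4),((P[i]-Jz)@y).round(4))
E
python3 pl.py | tail -4
```

```text
0.139 [376.57 218.41] 0.0553 -0.0081
0.141 [376.62 217.73] 0.0553 -0.0081
0.143 [376.67 217.04] 0.0553 -0.0081
0.145 [376.71 216.36] 0.0553 -0.0081
```

The ring is level within about 0.02 rad in both directions and fully spread. The bump's inner edge is 46 mm ahead of the jaw point, so the stub axis should sit about 25.4 mm ahead and 4.9 mm aside. I'll compute the return.

```bash
cat > tgt.py <<'E'
from h import *
o=get_obs();R=Rt(o).as_matrix();h=R[:,0].copy();h[2]=0;h/=np.linalg.norm(h);y=np.array([h[1],-h[0],0])
T=np.array([.5136,-.3392,0])-h*.0254-y*.0049-R@[0,0,.1273]
for z in(.272,.250,.2071): T[2]=z;print(z,T,row(T))
E
python3 tgt.py
```

```text
0.272 [ 0.50376807 -0.33668132  0.272     ] [12.37 11.41 -2.27]
0.25 [ 0.50376807 -0.33668132  0.25      ] [12.63 11.49 -0.08]
0.2071 [ 0.50376807 -0.33668132  0.2071    ] [13.15 11.64  4.17]
```

Emit:
{"api": "apply_moves", "payload": {
  "moves": [
    [[0.8, 0.7, -0.8, 0, 0, 0, 0.33], [2.5, 2.3, -1.5, 0, 0, 0, 0.33], [4.7, 4.4, -2, 0, 0, 0, 0.33], [7, 6.5, -2.27, 0, 0, 0, 0.33], [9.2, 8.5, -2.27, 0, 0, 0, 0.33], [11, 10.2, -2.27, 0, 0, 0, 0.33], [12.1, 11.2, -2.27, 0, 0, 0, 0.33], [12.37, 11.41, -2.27, 0, 0, 0, 0.33]]
  ]
}}

```text
time_s: 25.65
eef_pos: [0.5039, -0.3376, 0.2708]
eef_rot: [-0.024, 0.992, -0.107, -0.058]
wrist_force: [-0.7, 0.1, -4.1]
opening: 0.334
```

Emit:
{"api": "apply_moves", "payload": {
  "moves": [
    [[0.1, 0.03, 0.8, 0, 0, 0, 0.33], [0.2, 0.06, 1.6, 0, 0, 0, 0.33], [0.27, 0.08, 2.2, 0, 0, 0, 0.33], [0.27, 0.08, 2.2, 0, 0, 0, 0.33], [0.27, 0.08, 2.2, 0, 0, 0, 0.33]]
  ]
}}

```text
time_s: 26.15
eef_pos: [0.5035, -0.3357, 0.2501]
eef_rot: [-0.024, 0.992, -0.106, -0.058]
wrist_force: [-0.3, -0.4, -2.3]
opening: 0.334
```

```bash
python3 n.py 25 | head -3; cat > k.py <<'E'
# stub hole vs bump inner edge & lateral ring mid, heading frame about jaw point
from h import *
import sys
o=get_obs();R=Rt(o).as_matrix();w=get_calibration('wrist');im=cv2.imread(f'pics/w{sys.argv[1]}.png').max(2)
h=R[:,0].copy();h[2]=0;h/=np.linalg.norm(h);y=np.array([h[1],-h[0],0]);J=o['eef_pos']+R@[0,0,.1273]
u,v=np.round(proj(w,[.5136,-.3392,.104])).astype(int);q=(im[v-9:v+10,u-9:u+10]<70).astype(np.uint8);M=cv2.moments(q,True)
S=onz(w,u-9+M['m10']/M['m00'],v-9+M['m01']/M['m00'],.104);print('stub in jaw frame (want 25.4,4.9)',((S-J)@h*1000).round(2),((S-J)@y*1000).round(2),M['m00'],S)
zt=J[2]+.0035-.001
for n,(a,b) in dict(pinout=(324.5,155.5),bump=(324,171),L=(287.1,187),R=(361.8,186)).items():
    d=onz(w,a,b,zt)-J;print(n,(d@h*1000).round(1),(d@y*1000).round(1))
print([im[r,318:331].tolist() for r in(154,156,158,170,172,174)]);print(im[187,282:300].tolist(),im[187,346:368].tolist());print(im[200:218:3,282:302].tolist())
E
python3 k.py 25; python3 tgt.py
```

```text
tcp [ 0.50346982 -0.33569618  0.25009958] 0.3343485561523704 [-0.3 -0.4 -2.3] R z [-0.1199 -0.0351 -0.9922]
pin col [95, 96, 95, 96, 92, 71, 66, 82, 89, 89, 90, 91, 91, 91, 89, 90, 90, 89, 89, 88, 89, 89, 90, 89, 89, 90, 90, 91, 91, 90, 91, 92]
zr 0.12056016008660875 stub [ 0.51401832 -0.33926728] 56.0 rel to stub (x,y mm): pin [23.25 -1.54] bump inner [17.86 -1.36] lug mid [-15.56  -0.88]
stub in jaw frame (want 25.4,4.9) 26.15 5.76 56.0 [ 0.51429042 -0.33974677  0.104     ]
pinout 58.2 5.2
bump 46.0 4.8
L 32.8 -25.2
R 33.9 35.4
[[95, 95, 95, 95, 93, 92, 89, 91, 90, 90, 91, 90, 92], [78, 74, 71, 68, 65, 66, 66, 69, 67, 62, 59, 60, 64], [69, 68, 77, 88, 90, 89, 92, 93, 91, 89, 76, 68, 73], [91, 91, 91, 92, 90, 89, 91, 93, 91, 91, 93, 94, 93], [91, 92, 92, 92, 91, 90, 92, 93, 93, 93, 92, 93, 94], [92, 90, 90, 91, 92, 89, 92, 94, 92, 92, 92, 94, 94]]
[184, 207, 188, 96, 66, 86, 92, 92, 91, 91, 91, 92, 89, 73, 56, 62, 79, 107] [90, 117, 182, 196, 194, 197, 186, 114, 85, 92, 93, 92, 92, 93, 93, 97, 120, 132, 134, 134, 134, 132]
[[212, 212, 214, 218, 205, 124, 100, 97, 92, 91, 91, 91, 92, 92, 91, 85, 67, 74, 118, 131], [205, 207, 209, 214, 206, 142, 107, 117, 108, 93, 92, 92, 91, 91, 91, 91, 90, 103, 128, 133], [212, 212, 213, 214, 219, 204, 126, 109, 115, 98, 92, 92, 90, 92, 92, 87, 62, 58, 77, 115], [204, 206, 208, 210, 216, 210, 145, 108, 115, 98, 92, 92, 91, 91, 92, 87, 70, 80, 83, 72], [215, 213, 210, 208, 208, 211, 194, 117, 79, 89, 92, 92, 92, 91, 91, 87, 70, 68, 72, 72], [210, 209, 209, 207, 192, 177, 167, 111, 90, 88, 85, 83, 84, 85, 85, 84, 71, 61, 60, 60]]
0.272 [ 0.50364921 -0.33656847  0.272     ] [-0.26 -0.03 -2.12]
0.25 [ 0.50364921 -0.33656847  0.25      ] [0.   0.05 0.07]
0.2071 [ 0.50364921 -0.33656847  0.2071    ] [0.51 0.2  4.32]
```

Emit:
{"api": "apply_moves", "payload": {
  "moves": [
    [[0.07, 0.08, 0.1, 0, 0, 0, 0.33], [0.12, 0.1, 0.5, 0, 0, 0, 0.33], [0.17, 0.11, 0.9, 0, 0, 0, 0.33], [0.22, 0.13, 1.3, 0, 0, 0, 0.33], [0.27, 0.14, 1.7, 0, 0, 0, 0.33], [0.31, 0.15, 2.0, 0, 0, 0, 0.33], [0.33, 0.16, 2.2, 0, 0, 0, 0.33], [0.33, 0.16, 2.2, 0, 0, 0, 0.33]]
  ]
}}

```text
time_s: 27.05
eef_pos: [0.504, -0.337, 0.2274]
eef_rot: [-0.024, 0.992, -0.107, -0.058]
wrist_force: [0.1, 0.1, -2.4]
opening: 0.333
```

```bash
python3 n.py 26; python3 k.py 26; python3 tgt.py|tail -1
```

```text
tcp [ 0.50395947 -0.33696705  0.22738174] 0.333207782466748 [ 0.1  0.1 -2.4] R z [-0.1202 -0.0353 -0.9921]
pin col [97, 96, 96, 96, 90, 67, 67, 84, 90, 90, 90, 89, 92, 89, 90, 90, 90, 90, 89, 88, 79, 65, 73, 89, 89, 92, 94, 94, 92, 93, 94, 94]
zr 0.09783956586014667 stub [ 0.51381296 -0.33939385] 69.0 rel to stub (x,y mm): pin [24.11 -0.62] bump inner [18.71 -0.44] lug mid [-14.7    0.04]
side leftmost pred [348.64 202.13]
196 [196, 195, 196, 197, 192, 176, 135, 104, 88, 78, 73, 69, 72]
197 [197, 196, 197, 194, 183, 137, 97, 86, 81, 78, 91, 84, 94]
198 [200, 198, 196, 193, 159, 103, 84, 80, 90, 125, 121, 105, 114]
199 [199, 201, 196, 189, 140, 94, 82, 77, 104, 154, 117, 89, 87]
200 [200, 198, 196, 188, 117, 87, 81, 99, 131, 114, 91, 84, 85]
201 [199, 199, 198, 188, 104, 80, 87, 121, 163, 106, 80, 84, 83]
202 [196, 197, 197, 187, 115, 77, 80, 94, 132, 88, 76, 80, 84]
203 [194, 195, 195, 190, 145, 95, 75, 77, 87, 80, 77, 78, 81]
204 [193, 195, 195, 192, 174, 143, 94, 73, 75, 75, 77, 80, 77]
205 [194, 195, 194, 195, 192, 185, 148, 119, 91, 72, 69, 69, 73]
206 [194, 195, 195, 194, 193, 1
[... 785 characters left out ...]
, 192, 193, 191, 194, 183, 111, 87, 93, 95, 93, 95, 95, 93, 94, 96, 114, 132, 137, 137, 137]
[[138, 107, 121, 133, 134, 134, 128, 104, 92, 92, 91, 91, 91, 91, 92, 84, 65, 65, 89, 94], [198, 118, 89, 121, 132, 132, 133, 130, 112, 94, 92, 91, 91, 91, 91, 91, 84, 62, 59, 72], [210, 145, 108, 122, 130, 132, 132, 131, 120, 98, 92, 91, 92, 91, 92, 86, 84, 113, 105, 87], [218, 203, 125, 108, 124, 129, 128, 129, 123, 99, 92, 91, 92, 91, 91, 87, 78, 122, 134, 133], [217, 211, 149, 108, 119, 129, 131, 126, 104, 90, 92, 93, 92, 91, 93, 88, 70, 79, 89, 89], [212, 219, 209, 127, 98, 102, 95, 66, 54, 71, 77, 79, 80, 79, 79, 78, 67, 60, 60, 60]]
0.2071 [ 0.50372657 -0.33664195  0.2071    ] [0.2  0.04 2.07]
```

```bash
python3 - <<'E'
from h import *
for n in('w19','w20','w22','w24','w25','w26'):
    g=cv2.imread(f'pics/{n}.png').max(2);print(n,g[225:238,300].tolist(),g[225:238,340].tolist(),g[270:290,345].tolist())
    print('   lugs/shoulder col 295:',g[200:226,295].tolist(),'u edges r234',g[234,268:282].tolist(),g[234,362:378].tolist())
E
```

```text
w19 [57, 57, 57, 58, 60, 73, 84, 89, 92, 88, 86, 81, 72] [57, 57, 57, 58, 58, 69, 82, 90, 94, 91, 87, 81, 81] [35, 36, 35, 34, 33, 34, 35, 36, 36, 37, 36, 37, 35, 37, 37, 36, 36, 36, 38, 38]
   lugs/shoulder col 295: [87, 88, 88, 89, 88, 88, 87, 87, 89, 88, 89, 87, 88, 88, 88, 87, 88, 88, 88, 83, 67, 80, 89, 79, 62, 57] u edges r234 [116, 115, 113, 114, 116, 115, 103, 85, 87, 90, 91, 91, 91, 89] [95, 95, 94, 96, 95, 88, 81, 120, 194, 207, 201, 199, 199, 201, 204, 206]
w20 [57, 57, 58, 62, 75, 85, 90, 91, 88, 86, 80, 76, 71] [57, 58, 58, 59, 70, 84, 91, 94, 91, 85, 80, 88, 144] [34, 33, 33, 35, 34, 35, 36, 35, 36, 35, 35, 35, 36, 38, 37, 37, 37, 38, 37, 38]
   lugs/shoulder col 295: [87, 87, 86, 86, 86, 87, 86, 86, 86, 85, 86, 86, 86, 86, 86, 87, 87, 82, 70, 76, 90, 89, 74, 60, 57, 58] u edges r234 [118, 117, 118, 115, 116, 118, 111, 89, 83, 87, 87, 87, 87, 87] [89, 91, 92, 91, 91, 88, 80, 112, 187, 206, 212, 210, 209, 209, 207, 204]
w22 [58, 58, 59, 61, 69, 83, 91, 95, 93, 90, 88, 78, 71] [55, 58, 59, 60, 66, 82, 91, 96, 94, 92, 85, 81, 126] [36, 38, 37, 37, 37, 38, 38, 38, 37, 38, 3
[... 1074 characters left out ...]
, 91, 92, 91, 85, 70, 85, 98, 97, 83, 64, 59, 59, 61, 60] u edges r234 [207, 207, 207, 208, 214, 220, 207, 129, 76, 76, 79, 79, 79, 80] [161, 159, 159, 159, 160, 154, 140, 161, 200, 208, 209, 210, 213, 213, 206, 196]
w26 [61, 61, 72, 84, 94, 97, 94, 91, 89, 80, 69, 74, 77] [61, 62, 70, 84, 93, 98, 96, 92, 87, 87, 136, 204, 216] [39, 37, 38, 39, 39, 39, 40, 40, 40, 40, 39, 39, 40, 40, 40, 40, 40, 41, 41, 41]
   lugs/shoulder col 295: [91, 91, 91, 91, 91, 92, 91, 91, 90, 91, 92, 93, 91, 93, 90, 79, 70, 89, 99, 94, 78, 63, 59, 59, 59, 61] u edges r234 [210, 207, 204, 204, 207, 210, 194, 123, 77, 78, 79, 79, 79, 80] [155, 121, 100, 113, 145, 152, 140, 166, 206, 211, 208, 204, 200, 198, 199, 202]
```

The pliers settled about 0.03 rad in the grip while carried, so some pin-up pitch remains. I'll take out another 0.04 rad, keeping the ring centre in place.

Emit:
{"api": "apply_moves", "payload": {
  "moves": [
    [[0.13, 0, -0.03, 0, -0.01, 0, 0.33], [0.26, 0, -0.06, 0, -0.02, 0, 0.33], [0.39, 0, -0.09, 0, -0.03, 0, 0.33], [0.52, 0, -0.12, 0, -0.04, 0, 0.33], [0.52, 0, -0.12, 0, -0.04, 0, 0.33], [0.52, 0, -0.12, 0, -0.04, 0, 0.33]]
  ]
}}

```text
time_s: 27.75
eef_pos: [0.5094, -0.3382, 0.2282]
eef_rot: [-0.026, 0.991, -0.106, -0.078]
wrist_force: [-0.3, -0.4, -3.2]
opening: 0.334
```

```bash
python3 n.py 27; python3 k.py 27|head -1; python3 - <<'E'
from h import *
o=get_obs();R=Rt(o).as_matrix();print('down in tool',(R.T@[0,0,-1]).round(4))
for n in('w26','w27'):
    g=cv2.imread(f'pics/{n}.png').max(2);print(n,g[225:234,300].tolist(),g[212:222,295].tolist(),'pin',g[152:180,324].tolist())
g=cv2.imread('pics/s27.png').max(2)
for v in range(190,216): print(v,' '.join(f'{x:3d}' for x in g[v,345:372]))
E
```

```text
tcp [ 0.50940327 -0.33818638  0.22819517] 0.33350565280283545 [-0.3 -0.4 -3.2] R z [-0.1594 -0.0351 -0.9866]
pin col [95, 94, 94, 90, 72, 66, 85, 91, 92, 91, 92, 92, 91, 90, 90, 92, 90, 90, 91, 84, 67, 61, 64, 74, 88, 85, 91, 94, 93, 93, 93, 94]
zr 0.0982982440490349 stub [ 0.51356572 -0.3394184 ] 67.0 rel to stub (x,y mm): pin [25.14 -0.61] bump inner [19.71 -0.44] lug mid [-14.11   0.03]
side leftmost pred [348.4  201.85]
195 [195, 195, 198, 198, 195, 193, 178, 164, 131, 99, 92, 88, 85]
196 [196, 194, 198, 197, 192, 174, 135, 103, 86, 74, 75, 69, 73]
197 [197, 196, 195, 194, 171, 134, 96, 84, 73, 85, 93, 86, 99]
198 [200, 199, 195, 186, 132, 96, 82, 79, 89, 132, 121, 103, 118]
199 [200, 199, 195, 177, 118, 87, 80, 81, 122, 159, 115, 90, 92]
200 [199, 198, 193, 163, 102, 86, 89, 118, 157, 121, 93, 84, 86]
201 [199, 198, 194, 162, 98, 86, 100, 149, 176, 107, 83, 84, 85]
202 [199, 198, 195, 171, 97, 78, 89, 126, 154, 95, 81, 81, 83]
203 [194, 195, 196, 187, 116, 74, 74, 83, 91, 81, 85, 81, 80]
204 [194, 194, 194, 192, 155, 107, 79, 76, 76, 75, 76, 79, 78]
205 [195, 193, 195, 194, 187,
[... 2970 characters left out ...]
  69  72  78  82  83  81  80
210 197 200 198 197 196 195 189 144  86  48  32  34  32  33  34  34  34  30  33  42  75 102 130 141 140 139 137
211 199 200 197 198 199 197 189 134  87  66  49  39  30  33  36  36  31  34  43  61  85 140 186 193 193 192 188
212 199 194 193 195 195 195 177 120  75  70  68  58  49  50  52  45  49  55  63  72  85 149 191 195 197 196 196
213 195 178 170 173 177 167 133  84  66  66  68  70  68  66  68  63  66  71  69  66  72 137 176 187 191 196 195
214 161 124 107 110 123 103  90  71  61  63  68  69  68  67  69  67  68  67  66  63  68 114 142 157 181 190 193
215  95  58  65  81  89  86  81  67  63  64  64  67  67  68  67  67  67  67  65  63  63  78  91 101 148 180 191
```

The outline now matches the level frame and the bump has clearance. I'll trim x by −1.4 mm and go straight down 22 mm to the groove.

Emit:
{"api": "apply_moves", "payload": {
  "moves": [
    [[-0.12, 0.01, 0.2, 0, 0, 0, 0.33], [-0.05, 0.02, 0.6, 0, 0, 0, 0.33], [0.02, 0.035, 1.0, 0, 0, 0, 0.33], [0.08, 0.05, 1.4, 0, 0, 0, 0.33], [0.15, 0.06, 1.8, 0, 0, 0, 0.33], [0.19, 0.07, 2.05, 0, 0, 0, 0.33], [0.21, 0.077, 2.17, 0, 0, 0, 0.33], [0.21, 0.077, 2.17, 0, 0, 0, 0.33]]
  ]
}}

```text
time_s: 28.65
eef_pos: [0.5079, -0.3379, 0.2064]
eef_rot: [-0.026, 0.991, -0.106, -0.078]
wrist_force: [0.3, 0.9, -3.1]
opening: 0.331
```

Emit:
{"api": "apply_moves", "payload": {
  "moves": [
    [[0, 0, 0, 0, 0, 0, 0.33], [0, 0, 0, 0, 0, 0, 0.33]]
  ]
}}

```text
time_s: 28.85
eef_pos: [0.508, -0.338, 0.2068]
eef_rot: [-0.026, 0.991, -0.106, -0.077]
wrist_force: [0.2, 0.1, -3.0]
opening: 0.338
```

```bash
python3 n.py 28|head -5; python3 k.py 28|head -1; python3 - <<'E'
from h import *
o=get_obs();R=Rt(o).as_matrix();print('J',o['eef_pos']+R@[0,0,.1273],o['torque'])
for n in('w26','w27','w28'):
    g=cv2.imread(f'pics/{n}.png').max(2);print(n,g[225:234,300].tolist(),g[212:222,295].tolist(),'pin',g[152:180,324].tolist())
g=cv2.imread('pics/s28.png').max(2)
for v in range(196,222): print(v,' '.join(f'{x:3d}' for x in g[v,343:372]))
w=get_calibration('wrist');g=cv2.imread('pics/w28.png').max(2)
for v in(184,190,196,204,210): print(v,g[v,278:304].tolist(),g[v,344:370].tolist())
E
```

```text
tcp [ 0.50803243 -0.33803856  0.20684009] 0.33814530075414656 [ 0.2  0.1 -3. ] R z [-0.1589 -0.0348 -0.9867]
pin col [95, 94, 94, 89, 67, 69, 87, 92, 91, 91, 92, 92, 92, 90, 90, 91, 91, 89, 90, 90, 93, 93, 93, 83, 65, 60, 61, 62, 64, 78, 88, 83]
zr 0.07694553133914392 stub [ 0.51372722 -0.33930433] 83.0 rel to stub (x,y mm): pin [23.72 -0.28] bump inner [18.29 -0.11] lug mid [-15.53   0.36]
side leftmost pred [348.63 208.52]
202 [199, 198, 197, 195, 189, 187, 170, 134, 99, 73, 73, 79, 82]
stub in jaw frame (want 25.4,4.9) 26.05 4.52 83.0 [ 0.5137121  -0.33927816  0.104     ]
J [ 0.48917901 -0.32940841  0.08121171] [-0.1112857  -0.19150312 -0.01820957]
w26 [61, 61, 72, 84, 94, 97, 94, 91, 89] [91, 93, 90, 79, 70, 89, 99, 94, 78, 63] pin [96, 96, 88, 68, 67, 89, 92, 91, 92, 90, 91, 92, 91, 91, 90, 91, 91, 90, 81, 65, 71, 88, 88, 91, 93, 93, 93, 93]
w27 [63, 69, 80, 90, 97, 96, 94, 92, 87] [92, 93, 86, 70, 85, 97, 101, 92, 68, 59] pin [96, 89, 69, 67, 86, 92, 93, 91, 92, 92, 92, 92, 92, 92, 92, 93, 93, 87, 67, 60, 62, 74, 86, 82, 90, 93, 93, 92]
w28 [61, 69, 84, 92, 97, 96, 94, 92, 85] 
[... 3760 characters left out ...]
81, 68, 74, 83, 75, 67, 68, 84, 93, 93, 92, 93, 91, 92, 93, 84, 66, 68, 89, 93, 87, 89, 111] [175, 167, 173, 160, 110, 91, 81, 68, 77, 110, 168, 189, 189, 187, 188, 190, 182, 136, 107, 124, 135, 135, 134, 134, 134, 133]
204 [209, 173, 108, 90, 123, 132, 132, 132, 133, 132, 133, 132, 119, 98, 93, 92, 94, 92, 92, 83, 77, 92, 95, 94, 93, 94] [95, 97, 96, 95, 96, 94, 85, 85, 91, 97, 114, 142, 202, 210, 177, 141, 133, 133, 132, 131, 131, 130, 130, 132, 131, 131]
210 [217, 221, 205, 127, 105, 126, 131, 130, 131, 130, 131, 133, 128, 101, 93, 93, 93, 93, 93, 89, 73, 82, 93, 97, 94, 93] [139, 116, 100, 89, 80, 75, 77, 91, 93, 95, 127, 175, 187, 180, 152, 135, 134, 119, 75, 50, 60, 72, 83, 88, 90, 87]
```

Emit:
{"api": "apply_moves", "payload": {
  "moves": [
    [[-0.02, -0.02, 0.03, 0, 0, 0, 0.33], [-0.05, -0.03, 0.06, 0, 0, 0, 0.33], [-0.05, -0.03, 0.06, 0, 0, 0, 0.33], [-0.05, -0.03, 0.06, 0, 0, 0, 0.33], [-0.05, -0.03, 0.06, 0, 0, 0, 0.33]]
  ]
}}

```text
time_s: 29.45
eef_pos: [0.5074, -0.3375, 0.2061]
eef_rot: [-0.026, 0.991, -0.106, -0.078]
wrist_force: [-0.1, 0.7, -2.4]
opening: 0.337
```

```bash
python3 n.py 29; python3 k.py 29|head -1; python3 - <<'E'
from h import *
o=get_obs();R=Rt(o).as_matrix();print('J',o['eef_pos']+R@[0,0,.1273],o['wrist_force'])
g=cv2.imread('pics/w29.png').max(2);print(g[225:234,300].tolist(),g[212:222,295].tolist(),'pin',g[152:180,324].tolist())
# bystanders: tray & rack regions unchanged?
a=cv2.imread('pics/top0.png').astype(int);t=camera('top');save('t29',t);b=t[:,:,::-1].astype(int)
for n,(x0,x1,y0,y1) in dict(oilbearingcan=(215,390,150,232),turq=(222,255,300,336),hammer=(455,512,255,360)).items(): print(n,np.mean(np.abs(a-b)[y0:y1,x0:x1].max(2)>40))
E
```

```text
tcp [ 0.50741312 -0.33750651  0.20610015] 0.3374030953411433 [-0.1  0.7 -2.4] R z [-0.1592 -0.035  -0.9866]
pin col [94, 95, 96, 92, 71, 66, 84, 91, 91, 91, 92, 92, 91, 91, 91, 90, 91, 91, 90, 92, 93, 93, 90, 73, 62, 60, 60, 62, 72, 88, 87, 85]
zr 0.07620454950636468 stub [ 0.51373688 -0.33930367] 80.0 rel to stub (x,y mm): pin [22.95 -0.7 ] bump inner [17.52 -0.52] lug mid [-16.3   -0.06]
side leftmost pred [348.81 208.88]
202 [198, 196, 196, 195, 191, 189, 177, 164, 129, 81, 72, 81, 83]
203 [195, 196, 193, 195, 191, 173, 134, 103, 83, 64, 66, 73, 77]
204 [193, 194, 195, 194, 178, 135, 95, 83, 71, 64, 62, 66, 67]
205 [195, 193, 194, 189, 150, 100, 86, 78, 69, 61, 61, 64, 66]
206 [195, 194, 195, 188, 123, 89, 79, 75, 79, 76, 64, 65, 67]
207 [196, 195, 196, 187, 108, 84, 80, 99, 131, 111, 71, 64, 65]
208 [195, 194, 196, 187, 103, 80, 87, 123, 162, 124, 67, 56, 61]
209 [195, 197, 197, 189, 116, 79, 83, 103, 121, 88, 49, 41, 46]
210 [196, 198, 197, 194, 147, 84, 74, 79, 86, 81, 63, 57, 56]
211 [200, 199, 198, 196, 175, 124, 91, 73, 75, 75, 75, 78, 77]
212 [199, 198, 195, 194, 191, 172, 141, 93, 71, 69, 67, 69, 71]
213 [196, 193, 177, 169, 170, 175, 159, 109, 73, 67, 65, 65, 65]
214 [182, 163, 123, 101, 107, 125, 105, 86, 70, 64, 64, 65, 66]
215 [143, 103, 59, 54, 74, 89, 86, 84, 65, 62, 61, 64, 66]
stub in jaw frame (want 25.4,4.9) 26.82 4.96 80.0 [ 0.51373811 -0.33930649  0.104     ]
J [ 0.48854218 -0.32885056  0.08048599] [-0.13622844  0.46104275 -4.04679282]
[62, 69, 83, 92, 97, 95, 94, 93, 87] [94, 94, 86, 72, 86, 99, 101, 90, 66, 59] pin [97, 90, 67, 66, 88, 93, 93, 92, 92, 92, 91, 91, 92, 91, 91, 91, 92, 93, 92, 94, 88, 70, 60, 60, 61, 63, 72, 88]
oilbearingcan 0.025365853658536587
turq 0.8611111111111112
hammer 0.47485380116959064
```

```bash
python3 -c "
from bench import *
print(hand_in())"
```

```text
the job is handed in; nothing more can be done
None
```

I took the pliers from the rack, spread and lifted the middle-sized ring, and lowered it over the axle stub to the groove. I handed the job in at about 30 s with the ring still held there; no verdict was reported.

**Last checks**
- **Spread:** the handles are at their stop (opening 0.337), and the ring measured fully spread when I last checked it in the clear.
- **Height:** ring mid-height is about 80.5 mm at the jaws and 81 mm at the pin end, against 80 mm for the groove.
- **Centring across the jaws (tool y):** within about 0.1 mm.
- **Centring fore and aft (tool x):** uncertain by 1–2 mm, because my ways of locating the ring's centre disagreed. I set it to leave about 1.1 mm between the stub and the ring's pin bump.
- **Contact:** vertical force was 2.4–4 N, about the weight of the pliers and ring.

**What went wrong or stayed unsure**
- **First descent:** it dragged the pin end up about 5 mm, probably where the pin bump touched the stub. I backed off, shifted about 1.5 mm and pitched the tool about 0.16 rad to level the ring again before the second descent. As a result the pliers lean.
- **Level:** estimates of the remaining tilt conflicted, from 0 to about 3°. I judged it close to level.
- **Other objects:** I touched nothing else on purpose. The last top-view comparison shows the bottle, can, bearing and the red and blue look-alikes unchanged. It could not confirm the hammer or the turquoise look-alike, whose areas differed (I assume the arm and its shadow), and I did not compare the tray rings or the rack tools.

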